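# Wind the hat stretcher shut with its crank

### The arm

A 7-joint arm with a two-finger parallel gripper is mounted at the origin on the work surface. World frame = base frame: x ahead of the robot, y to its left, z up, the work surface at z = 0. Lengths are in m, angles in degrees, forces in N, time in s.
With the tool pointing down it reaches from about 0.35 to 0.9 m from the base axis. Payload 7.2 kg.
Tool frame: the origin (TCP) lies midway between the tips of the shut fingers; the grasp point (between the pads) lies 19 mm behind it; z points along the fingers, y is the direction in which the jaws open and shut (so a half turn about z gives the same grasp; the last joint's range is limited). The gripper opens to 88 mm and grips with 3 to 60 N. Pads are 20 mm wide; open, the fingers measure 115 mm over their backs; the gripper's body (75 mm by 178 mm) begins 61 mm behind the grasp point.
Start: joints at [67.368, 23.554, -0.728, 91.456, 0.321, 64.991, -4.71], TCP at [0.201, -0.592, 0.199] pointing down, gripper open.
Joint ranges: [-169.25, 169.25], [-16.82, 113.86], [-84.01, 82.57], [7.8, 145.47], [-59.2, 239.2], [7.22, 106.19], [-163.78, 163.78]. Speed limits (degrees/s): [136.94, 136.94, 172.46, 172.46, 180, 180, 180].

### API

Orientations are given as [roll, pitch, yaw] about the fixed x, y, z axes, in that order (R = Rz(yaw) Ry(pitch) Rx(roll)).
In Python, from cell import monitor, cams, robot gives the robot as it stands. The module is installed in compiled form; this text tells all that it offers.
- The arm moves only by the tool apply_moves, never from a script. Its argument "moves" is a list that holds one entry, the list of rows, each a list of 5 numbers: the opening, from 0 (shut) to 1 (fully open), then the shift along the world's x, y, z in m, then the turn about the world's z in rad. In form: [[[claw, tx, ty, tz, twist], ...]]. A call has 1 to 10 rows; each row shifts and turns the commanded pose from where the row before left it; what a row does not reach is not made up. A row lasts 1/10 s, in which the tool goes at most 50 mm and 8.59 degrees, less where a joint would pass 70% of its speed; a pose out of reach is approached as far as the arm can. A call with a gripper value outside its range is refused whole. The fingers move at their own pace and stop on an object; the grip force is fixed at half the most. Time passes only in rows, so rows that do not move let the fingers close. It gives the time, the measured TCP pose, the force and the opening at its end, in the units of the state.
- monitor.observe(): the state, without advancing time (a new reading comes with each control period).
- cams.get_image(name): name is "scene" or "top" or "wrist"; returns a dict with "frame" (384x512x3 uint8, red, green, blue), "fx", "fy", "cx", "cy" (pixels), "eye" and "attitude" of the camera in the world; the wrist camera has in their place "hand_eye" (4x4, takes a point from camera to tool coordinates, whose origin is the TCP and whose axes are the flange's). Camera axes: x right, y down, z forward; pixel columns grow to the right and rows downward; lengths in m; the calibration is good to about 2 mm. A picture is of the moment at which its call begins: read the wrist's pose just before it. There is no depth.
- robot.sign_off(): hands the job in, once; it reports no verdict.
Trained networks look in a picture, given as the dict that the camera call returned (one of the last four; its "shot" number tells which), for a name from the list of things; names that differ only in an ending like _2 or _b are one class to them, and where a whole thing is asked for, a point or a joint stands for the part that bears it (a point fixed in the world has none). Each returns a list of dicts, best first, with "confidence" (0 to 1); they miss things now and then, are a little off and sometimes report something else, mostly with a low value. They report only what shows in the picture. A call takes as long as a camera call. They do not tell look-alikes from the thing itself.
- cams.recognise(picture, thing): "extent" ([left, top, right, bottom] in pixels, round what is visible of it).
The state is a dict: "time_s": time; "qpos": joint angles; "joint_velocities": joint speeds; "tau": joint torques, N m; "position": TCP position; "orientation": TCP orientation; "wrist_force": force on the tool from outside, world axes, zero at the start; "ft_torque": the same for the moment, N m; "grip_width": finger opening in m.
Only numpy, scipy, OpenCV 4.12 (cv2) and the standard library are available. Lean on these libraries where they do the work, as an engineer would, in place of code of your own. Each camera call takes 0.05 s, during which the arm holds its last target. There are 200 camera calls.

### The job

Fit the loose crank fully home on the square shaft on top of the wooden hat stretcher and wind it clockwise (seen from above), as many turns as it takes, until the two wooden halves meet: stop when you feel them come together and never force the crank. Then lift the crank off, set it down (do not drop it) inside the open top shoe box, and leave the dish, shoe horn and hair pick where they are.

Things in the scene. Friction and masses are not known exactly. Their poses are not given: they have to be found in the camera images.
- stretcher: Hat stretcher: a wooden hat-crown form 200 mm long (x), 164 mm wide (y), split across the middle into a front and a rear half that slide apart along x on guide rods; steel base plate 210 x 150 x 14 mm, fixed to the shelf. Origin: centre of the plate's underside, z up. Flat crown 150 mm above the shelf. In the split stands a round steel column, 20 mm across, that carries the square shaft.
- shaft_foot (a point): Point on the upright shaft axis, on top of the shaft's round collar (34 mm across), 156 mm above the shelf: the crank's hub is home when its underside rests here. The shaft turns against a steady drag of 0.12 N m and stays where it is left. The shaft and gears are hurt when the socket bears on the square with more than 250 N in all, which some 25 N at the knob does once the halves have met.
- shaft_top (a point): Centre of the top of the square shaft, 24 mm above point shaft_foot: a 16 mm square bar whose last 4 mm taper to 12 mm square. The point's axes are those of the stretcher and do NOT tell how the square is turned: that angle differs every time and has to be seen or felt for.
- front_half (a joint): How far the front half stands out from its shut place, in m; the rear half does the same. 0 = the halves meet, a hard stop; 0.0104 to 0.0148 at the start (a gap of 21 to 30 mm). Only turning the shaft moves them: clockwise seen from above draws each in by 8 mm a turn, so 1.3 to 1.9 turns are needed.
- crank: Loose steel crank with counterweight, 0.26 to 0.42 kg, standing on its hub on the shelf. Origin: centre of the hub's underside, z up the hub, +x along the arm to the knob. Hub: 28 x 28 mm square (sides along x and y), 56 mm tall. Arm: 14 mm wide (y), from 28 to 38 mm above the underside, reaching out to x = 80 mm; ball counterweight 30 mm across at x = -45 mm. Balanced about its hub.
- crank_foot (a point): Centre of the crank hub's underside (same point and axes as the crank's origin): the mouth of its square socket, 17 mm wide with sides along x and y, 26 mm deep. It goes on the shaft in any of four ways, with 1 mm of play in all.
- knob_mid (a point): Middle of the crank's black knob: an upright sleeve 19 mm across and 44 mm tall that spins freely on its pin (so this point's own yaw means nothing). Its axis is 70 mm from the hub's axis, at x = 70 mm in the crank; this point is 62 mm above the hub's underside.
- box_floor (a point): Centre of the inner floor of the open, empty top shoe box of a stack of two: clear plastic, fixed, floor 101 mm above the shelf, rim 193 mm above it. Inside 184 mm along this point's x and 294 mm along its y; walls 3 mm. Its lid is hinged on the +x side and stands flipped back there, leaning outward, reaching about 370 mm above the shelf.
- ring_dish: White ceramic ring dish, 90 mm across, 22 mm tall, loose on the shelf. Origin: centre of its underside. Leave it alone.
- shoe_horn: Stainless shoe horn, 165 mm long, 34 mm wide, lying flat, loose. Origin: middle of its underside. Leave it alone.
- hair_pick: Red plastic hair pick, 160 mm long, 62 mm wide, 6 mm thick, lying flat, loose. Origin: middle of its underside. Leave it alone.
Things that resemble listed ones, but are neither listed nor needed, are in the scene too. Of the things shaped like the crank, the steel one is meant.

How it is judged:
By the outcome, as a careful person would: the job done as asked, in the order asked, and still so for the second after the job is handed in, with the robot touching nothing.
It also fails if it takes over 72 s, if anything falls off the work surface, if the arm or the gripper's body presses on something with over 40 N, if the wrist force passes 120 N, or if a joint passes its speed limit or range.

## Working session

There is one attempt and no reset: what is moved stays moved. The work goes in short steps, Python scripts to look and compute and a tool call to move; the robot and the scene stay as the last step left them, time stands still between calls to the robot, and variables do not carry over. Pictures are saved under pics/ and viewed, about 8 in all and at most 12, crops included, and the job is handed in when it is done.

Besides the shell and the picture viewer there is one more tool, called as name(argument=value, ...) on one line, values as JSON. apply_moves: Moves the arm, as the interface text tells. Its arguments: {"type":"object","properties":{"moves":{"type":"array","items":{"type":"array","items":{"type":"array","items":{"type":"number"}}}}},"required":["moves"]}

```bash
mkdir -p pics
cat > h.py <<'E'
import numpy as np, cv2
from scipy.spatial.transform import Rotation as R
from cell import monitor, cams, robot
def cam(p, st=None):
    if 'eye' in p:
        A=np.array(p['attitude'],float)
        Rm=A if A.shape==(3,3) else R.from_euler('xyz',A,degrees=True).as_matrix()
        return np.array(p['eye'],float),Rm
    T=np.eye(4);T[:3,:3]=R.from_euler('xyz',st['orientation'],degrees=True).as_matrix();T[:3,3]=st['position']
    M=T@np.array(p['hand_eye']);return M[:3,3],M[:3,:3]
def ray(p,u,v,z,st=None):
    e,Rm=cam(p,st);d=Rm@np.array([(u-p['cx'])/p['fx'],(v-p['cy'])/p['fy'],1]);return e+d*(z-e[2])/d[2]
def proj(p,X,st=None):
    e,Rm=cam(p,st);c=Rm.T@(np.array(X)-e);return np.array([p['fx']*c[0]/c[2]+p['cx'],p['fy']*c[1]/c[2]+p['cy']])
def save(p,n,box=None,s=1):
    f=p['frame'][:,:,::-1]
    if box: f=f[box[1]:box[3],box[0]:box[2]]
    cv2.imwrite('pics/'+n,cv2.resize(np.ascontiguousarray(f),None,fx=s,fy=s,interpolation=cv2.INTER_CUBIC))
E
python3 - <<'E'
from h import *
print(monitor.observe())
for n in ['scene','top']:
    p=cams.get_image(n); save(p,n+'0.png',None,1.5)
    print({k:v for k,v in p.items() if k!='frame'})
    for t in ['stretcher','crank','knob_mid','front_half','ring_dish','shoe_horn','hair_pick','box_floor']:
        try: print(n,t,[(np.round(d['extent']).tolist(),round(d['confidence'],2)) for d in cams.recognise(p,t)[:3]])
        except Exception as e: print(t,e)
E
```

```text
{'time_s': 0.0, 'qpos': array([67.36678283, 23.59956588, -0.7268945 , 91.50427117,  0.32070388,
       64.99204821, -4.71030857]), 'joint_velocities': array([ 0.08828862, -0.1357217 ,  0.01823557, -0.00813139, -0.13030362,
       -0.09654631, -0.0805235 ]), 'tau': array([-1.27479743e-03, -5.87962925e+01,  6.41160384e-01, -2.91079313e+01,
       -5.37959661e-02,  1.83448411e-02,  1.26040522e-04]), 'position': array([ 0.2004108 , -0.59140615,  0.19841259]), 'orientation': array([-1.79906421e+02,  7.12349641e-03,  1.87250746e+01]), 'wrist_force': array([-0.59642618, -0.52793897,  0.62950102]), 'ft_torque': array([ 0.02795084,  0.01767847, -0.04080556]), 'grip_width': 0.08778934438581851}
{'fx': 460.7584719812401, 'fy': 460.7584719812401, 'cx': 252.634339663929, 'cy': 193.16200953760415, 'eye': array([ 1.23088009, -0.5905474 ,  0.86030439]), 'attitude': array([-128.66444133,   -1.08120235,   47.34867961]), 'shot': 1}
scene stretcher [([190.0, 187.0, 287.0, 288.0], 0.6)]
scene crank [([349.0, 157.0, 395.0, 180.0], 0.97), ([308.0, 170.0, 351.0, 195.0], 0.92), ([362.0, 188.0, 404.0, 227.0],
[... 508 characters left out ...]
.1564121395461, 'cy': 188.46268889404362, 'eye': array([0.42130317, 0.06300828, 1.18764559]), 'attitude': array([-171.49107506,   -0.90164048,  -90.42285859]), 'shot': 2}
top stretcher [([248.0, 139.0, 318.0, 232.0], 0.57)]
top crank [([139.0, 162.0, 148.0, 215.0], 0.76), ([172.0, 154.0, 214.0, 197.0], 0.76), ([73.0, 148.0, 95.0, 204.0], 0.72)]
top knob_mid [([110.0, 113.0, 120.0, 125.0], 0.4), ([171.0, 154.0, 181.0, 162.0], 0.38)]
top front_half [([247.0, 182.0, 313.0, 229.0], 0.93)]
top ring_dish [([145.0, 221.0, 173.0, 254.0], 0.57)]
top shoe_horn [([271.0, 248.0, 333.0, 264.0], 0.56)]
top hair_pick [([184.0, 251.0, 241.0, 272.0], 0.9)]
top box_floor [([354.0, 111.0, 510.0, 268.0], 0.95)]
```

View pics/scene0.png

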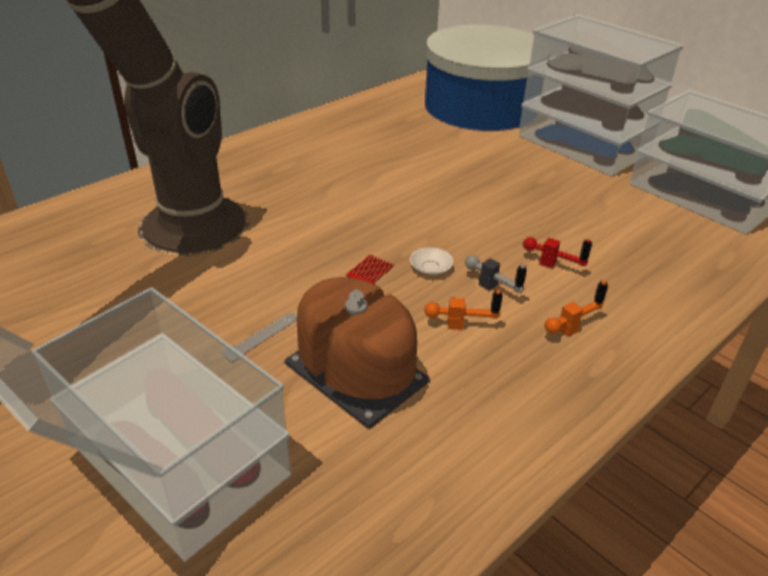

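View pics/top0.png

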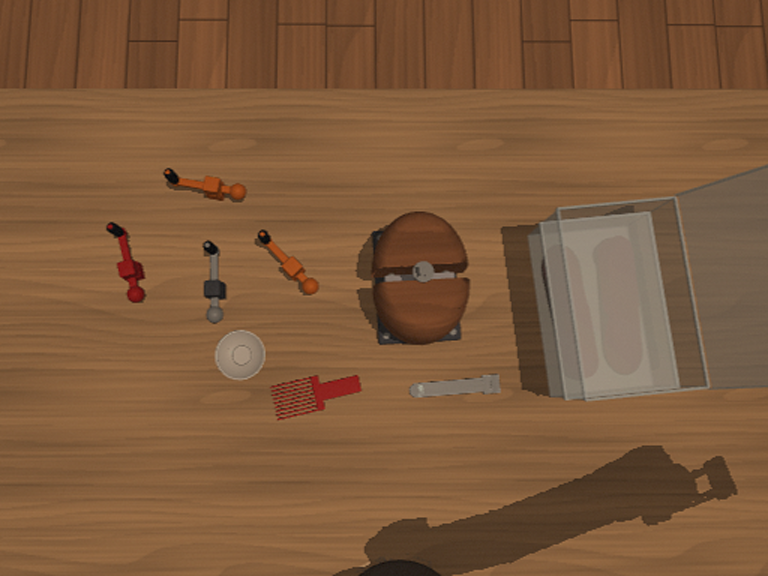

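Run:
```python
from h import *
p=cams.get_image('top')
for n,u,v,z in [('hub',214,288,.056),('ball',214,314,.033),('knobtop',210,245,.084),('shaft',424,270,.18),('dish',240,355,.02),('pick',318,393,.006),('horn',455,387,.01),
 ('boxTL',555,212,.193),('boxTR',677,198,.193),('boxBR',708,386,.193),('boxBL',567,399,.193),('crownT',420,212,.14),('crownB',420,343,.14),('plateBL',378,343,.014),('plateBR',460,338,.014),('orange',292,265,.056),('oknob',263,237,.084)]:
    print(n,np.round(ray(p,u/1.5,v/1.5,z),3))
```

```text
hub [0.583 0.321 0.056]
ball [0.539 0.325 0.033]
knobtop [0.653 0.323 0.084]
shaft [ 0.592 -0.035  0.18 ]
dish [0.467 0.279 0.02 ]
pick [0.399 0.142 0.006]
horn [ 0.408 -0.104  0.01 ]
boxTL [ 0.681 -0.243  0.193]
boxTR [ 0.704 -0.439  0.193]
boxBR [ 0.409 -0.463  0.193]
boxBL [ 0.391 -0.247  0.193]
crownT [ 0.696 -0.035  0.14 ]
crownB [ 0.48  -0.031  0.14 ]
plateBL [0.487 0.034 0.014]
plateBR [ 0.495 -0.114  0.014]
orange [0.623 0.185 0.056]
oknob [0.667 0.233 0.084]
```

apply_moves(moves=[[[1, 0, 0, 0.05, 0], [1, 0, 0, 0.05, 0], [1, 0, 0, 0.05, 0], [1, 0.02, 0.03, 0.04, 0], [1, 0.03, 0.04, 0, 0], [1, 0.03, 0.04, 0, 0], [1, 0.03, 0.04, 0, 0], [1, 0.03, 0.04, 0, 0], [1, 0.03, 0.04, 0, 0], [1, 0.02, 0.045, 0, 0]]])

```text
time_s: 1.95
position: [0.3906, -0.3172, 0.3863]
orientation: [180.0, -0.0, 18.8]
wrist_force: [0.9, 0.9, 0.3]
grip_width: 0.0875
```

apply_moves(moves=[[[1, 0.02, 0.035, 0, -0.04], [1, 0.02, 0.035, 0, -0.04], [1, 0.02, 0.035, 0, -0.04], [1, 0.02, 0.035, 0, -0.04], [1, 0.02, 0.035, 0, -0.04], [1, 0.02, 0.035, 0, -0.04], [1, 0.02, 0.035, 0, -0.04], [1, 0.02, 0.035, 0, -0.048], [1, 0, 0, 0, 0]]])

```text
time_s: 2.85
position: [0.5505, -0.0329, 0.3859]
orientation: [-179.8, 0.0, 0.3]
wrist_force: [0.0, 0.1, 0.2]
grip_width: 0.0878
```

Run:
```python
from h import *
st=monitor.observe();p=cams.get_image('wrist'); save(p,'w1.png',None,1.5)
print(st['position'],st['orientation'],p['hand_eye'],p['fx'],cam(p,st))
np.savez('w1',st=np.r_[st['position'],st['orientation']])
print(proj(p,[.592,-.035,.18],st))
for t in ['stretcher','front_half','crank']: print(t,[(np.round(d['extent']).tolist(),round(d['confidence'],2)) for d in cams.recognise(p,t)[:3]])
```

```text
[ 0.55049835 -0.03292619  0.38589993] [-1.79823786e+02  6.79279994e-03  3.12626157e-01] [[-1.78075291e-04 -9.54655899e-01 -2.97711408e-01  8.10710740e-02]
 [ 9.99999113e-01 -5.62863241e-04  1.20675785e-03  7.51703317e-04]
 [-1.31960931e-03 -2.97710929e-01  9.54655153e-01 -1.86279331e-01]
 [ 0.00000000e+00  0.00000000e+00  0.00000000e+00  1.00000000e+00]] 312.46922421871517 (array([ 0.63159753, -0.0338083 ,  0.57216646]), array([[ 5.27803938e-03, -9.54604462e-01, -2.97829589e-01],
       [-9.99984529e-01, -5.56147033e-03,  1.04243047e-04],
       [-1.75588130e-03,  2.97824431e-01, -9.54619047e-01]]))
[257.828188  125.2601591]
stretcher [([206.0, 36.0, 318.0, 195.0], 0.87)]
front_half [([211.0, 126.0, 315.0, 194.0], 0.63)]
crank [([69.0, 55.0, 157.0, 129.0], 0.97), ([0.0, 0.0, 59.0, 13.0], 0.97), ([10.0, 68.0, 66.0, 158.0], 0.61)]
```

View pics/w1.png

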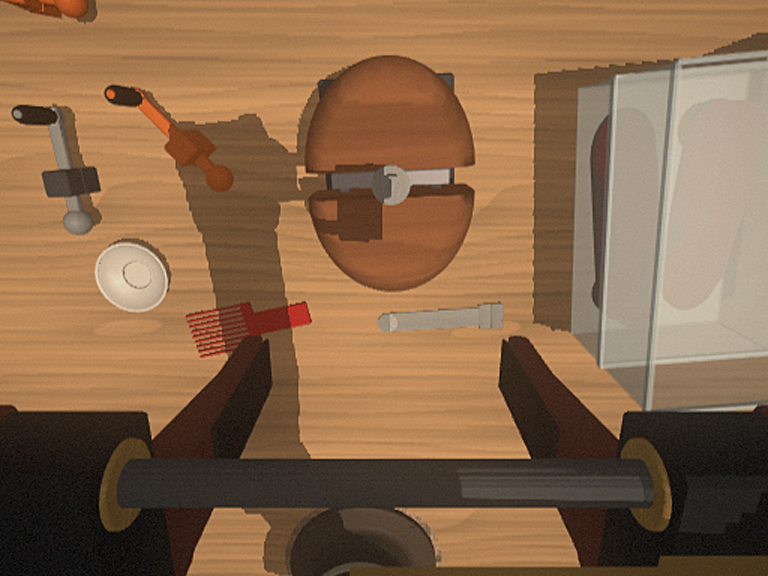

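Run:
```python
from h import *
st=monitor.observe();p=cams.get_image('wrist'); save(p,'w2.png',(235,95,285,145),12)
for u,v,z in [(391,185,.156),(391,185,.18)]: print(ray(p,u/1.5,v/1.5,z,st))
```

```text
[ 0.59035738 -0.04736148  0.156     ]
[ 0.59264073 -0.04700091  0.18      ]
```

View pics/w2.png

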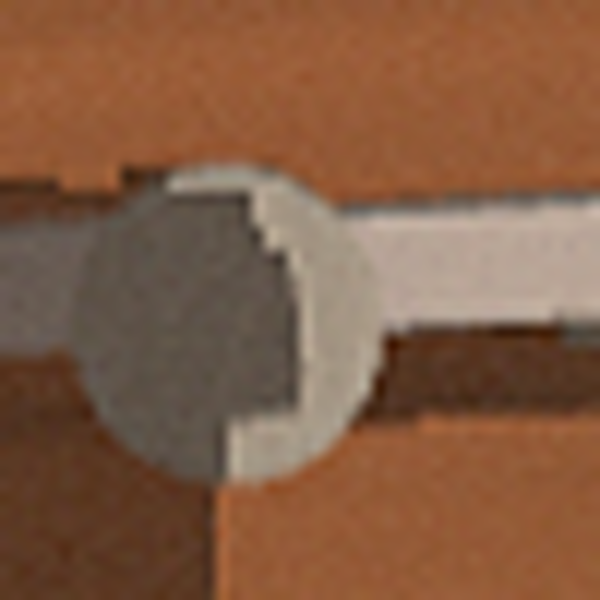

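apply_moves(moves=[[[1, 0, 0.04, -0.03, 0], [1, 0, 0.04, -0.03, 0], [1, -0.01, 0.01, -0.03, 0], [1, 0, 0, -0.01, 0], [1, 0, 0, 0, 0]]])

```text
time_s: 3.6
position: [0.5388, 0.0488, 0.2858]
orientation: [179.9, 0.1, -0.2]
wrist_force: [0.5, -1.1, 0.3]
grip_width: 0.0881
```

Run:
```python
from h import *
st=monitor.observe();p=cams.get_image('wrist')
c=proj(p,[.592,-.04,.17],st);print(c)
x,y=np.round(c).astype(int); b=(x-32,y-32,x+32,y+32);print(b,st['position'],st['orientation'])
save(p,'w3.png',b,9); cv2.imwrite('full3.png',p['frame'][:,:,::-1])
import pickle;pickle.dump((st,p),open('w3.pkl','wb'))
```

```text
[348.40626293 122.00240835]
(np.int64(316), np.int64(90), np.int64(380), np.int64(154)) [0.53884345 0.04875706 0.28576312] [ 1.79923007e+02  9.55764673e-02 -1.80624016e-01]
```

View pics/w3.png

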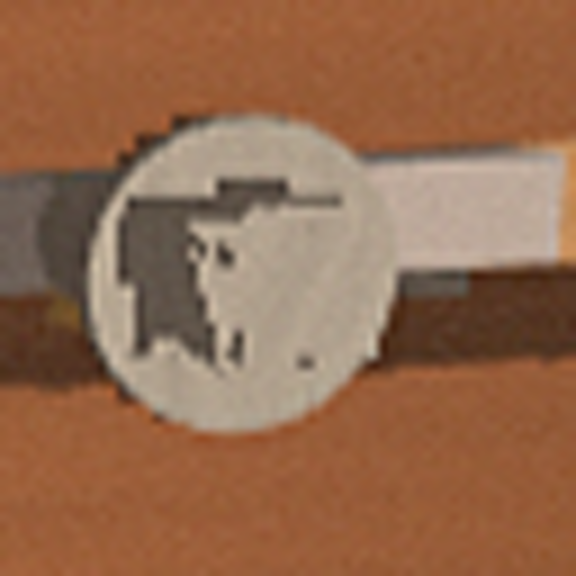

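Run:
```python
from h import *
import pickle;st,p=pickle.load(open('w3.pkl','rb'))
fs=[p['frame'].astype(float)]
# average several frames to cut noise
for i in range(4): fs.append(cams.get_image('wrist')['frame'].astype(float))
f=np.mean(fs,0)[100:144,320:366].mean(2)
print(ray(p,343.5,121,.156,st))
g=np.clip((f-120)/(215-120),0,1)
print(np.percentile(f,[5,25,50,75,95]))
cl=cv2.createCLAHE(6,(3,3)).apply((np.clip(f,0,255)).astype(np.uint8))
h=np.hstack([(g*255).astype(np.uint8),cl])
cv2.imwrite('pics/w4.png',cv2.resize(h,None,fx=8.5,fy=8.5,interpolation=cv2.INTER_CUBIC))
```

```text
[ 0.59168543 -0.03912458  0.156     ]
[ 66.38333333  98.2        103.03333333 157.35       167.44666667]
```

View pics/w4.png

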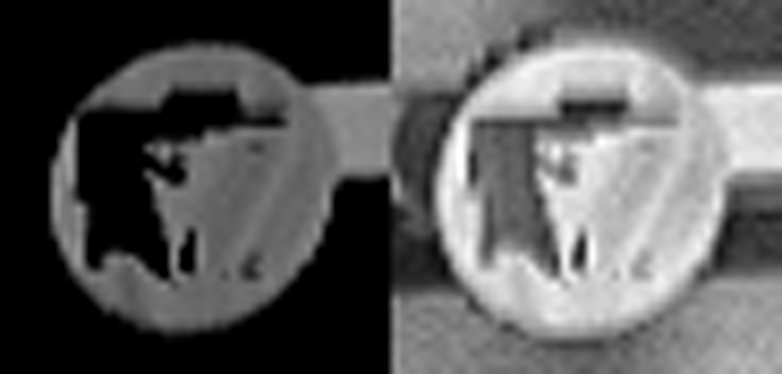

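apply_moves(moves=[[[1, -0.01, -0.02, -0.03, 0], [1, -0.01, -0.02, -0.03, 0], [1, 0, 0, -0.02, 0], [1, 0, 0, 0, 0]]])

```text
time_s: 4.25
position: [0.5181, 0.0095, 0.2048]
orientation: [180.0, 0.2, -0.2]
wrist_force: [0.4, -0.3, 0.5]
grip_width: 0.0877
```

Run:
```python
from h import *
import pickle
st=monitor.observe();p=cams.get_image('wrist')
fs=[p['frame'].astype(float)]+[cams.get_image('wrist')['frame'].astype(float) for i in range(3)]
p['frame']=np.mean(fs,0).round().astype(np.uint8)
pickle.dump((st,p),open('w5.pkl','wb'))
x,y=np.round(proj(p,[.592,-.039,.17],st)).astype(int); b=(x-32,y-32,x+32,y+32);print(b,st['position'],st['orientation'],cam(p,st)[0])
f=p['frame'][b[1]:b[3],b[0]:b[2]].mean(2)
g=np.clip((f-40)/(190-40),0,1)**1.3*255
cv2.imwrite('pics/w5.png',cv2.resize(g.astype(np.uint8),None,fx=9,fy=9,interpolation=cv2.INTER_CUBIC))
```

```text
(np.int64(294), np.int64(70), np.int64(358), np.int64(134)) [0.51805595 0.00951406 0.20482399] [179.9784616    0.18243427  -0.18677718] [0.5997209  0.00855453 0.3908384 ]
```

View pics/w5.png

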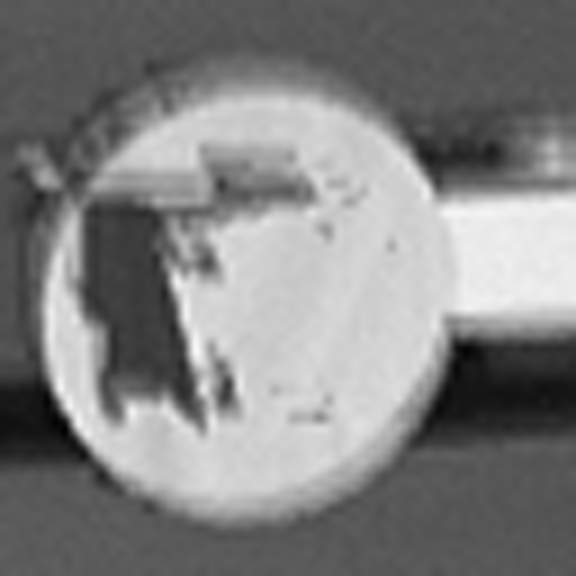

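Run:
```python
from h import *
import pickle
st,p=pickle.load(open('w5.pkl','rb'))
b=(294,70,358,134)
f=p['frame'][b[1]:b[3],b[0]:b[2]].astype(float).mean(2)
f=cv2.bilateralFilter(f.astype(np.float32),5,8,1.5)
q=f[15:52,10:46];print(np.percentile(q,[5,30,50,70,95]))
lo,hi=np.percentile(q,30)-8,np.percentile(q,97)
g=np.clip((f-lo)/(hi-lo),0,1)*255
im=cv2.cvtColor(cv2.resize(g.astype(np.uint8),None,fx=9,fy=9,interpolation=cv2.INTER_CUBIC),cv2.COLOR_GRAY2BGR)
im2=im.copy()
c=np.array([.5917,-.0391])
for a,col in [(12,(0,0,255))]:
  for h,z in [(.008,.156),(.008,.176),(.006,.18)]:
    t=np.radians(a)+np.pi/4+np.arange(4)*np.pi/2
    P=[(proj(p,[c[0]+h*2**.5*np.cos(x),c[1]+h*2**.5*np.sin(x),z],st)-np.array(b[:2])+.5)*9 for x in t]
    cv2.polylines(im2,[np.int32(np.round(P))],True,col,1)
t=np.linspace(0,2*np.pi,60)
P=[(proj(p,[c[0]+.017*np.cos(x),c[1]+.017*np.sin(x),.156],st)-np.array(b[:2])+.5)*9 for x in t]
cv2.polylines(im2,[np.int32(np.round(P))],True,(0,255,0),1)
cv2.imwrite('pics/w6.png',cv2.resize(np.hstack([im,im2]),None,fx=.69,fy=.69))
```

```text
[ 89.55669556 143.43204651 165.56016541 168.12539368 170.31384659]
```

View pics/w6.png

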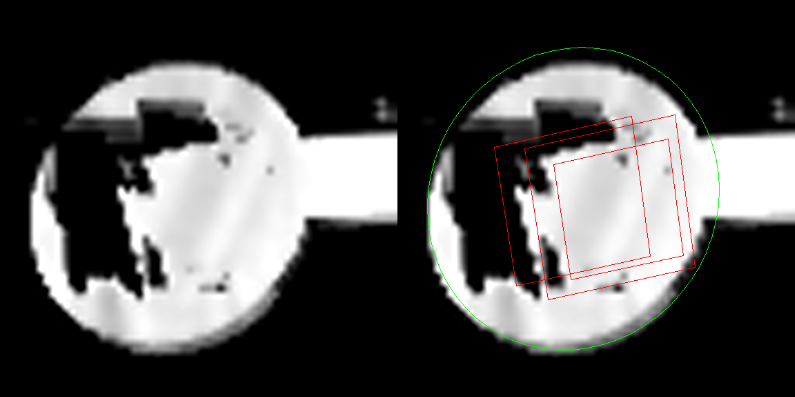

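apply_moves(moves=[[[1, 0, 0.045, 0, 0], [1, 0, 0.045, 0, 0], [1, 0, 0.045, 0, 0], [1, 0, 0.045, 0, 0], [1, 0, 0.045, 0, 0], [1, 0, 0.045, 0, 0], [1, 0, 0.04, 0, 0], [1, 0, 0, 0, 0]]])

```text
time_s: 5.25
position: [0.5172, 0.3287, 0.2078]
orientation: [-179.7, -0.0, 0.4]
wrist_force: [0.5, 0.1, -0.6]
grip_width: 0.0881
```

Run:
```python
from h import *
import pickle
st=monitor.observe();p=cams.get_image('wrist')
pickle.dump((st,p),open('w7.pkl','wb')); save(p,'w7.png',None,1.5)
print(st['position'],st['orientation'])
for t in ['crank','knob_mid']: print(t,[(np.round(d['extent']).tolist(),round(d['confidence'],2)) for d in cams.recognise(p,t)[:3]])
```

```text
[0.51722499 0.32868881 0.20778266] [-1.79705251e+02 -2.31135763e-02  4.06584126e-01]
crank [([250.0, 21.0, 274.0, 164.0], 0.85), ([337.0, 0.0, 431.0, 119.0], 0.77), ([73.0, 0.0, 149.0, 126.0], 0.68)]
knob_mid [([342.0, 0.0, 372.0, 29.0], 0.74), ([252.0, 21.0, 265.0, 45.0], 0.72), ([72.0, 0.0, 99.0, 8.0], 0.53)]
```

View pics/w7.png

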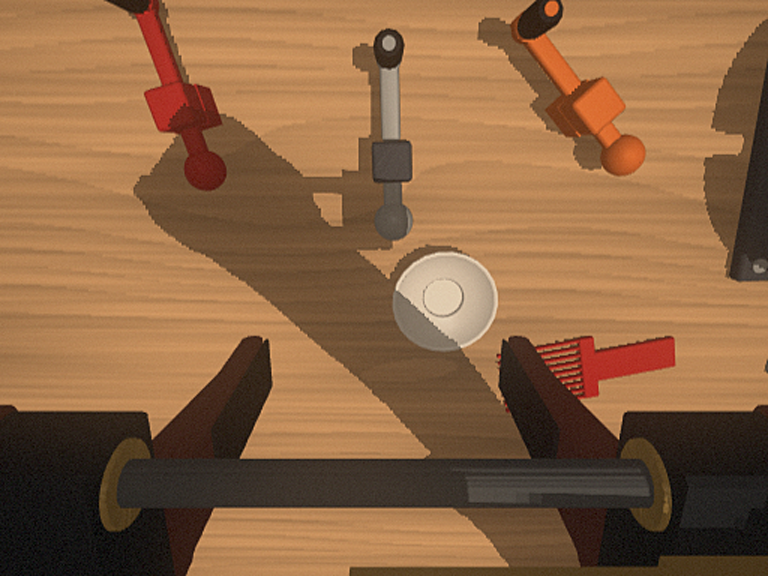

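Run:
```python
from h import *
import pickle
st,p=pickle.load(open('w7.pkl','rb'))
h=ray(p,392/1.5,160.5/1.5,.056,st);k=ray(p,388/1.5,43/1.5,.084,st);b=ray(p,393.5/1.5,221/1.5,.033,st)
print(h,k,b,np.linalg.norm((k-b)[:2]),np.degrees(np.arctan2(*(k-b)[1::-1])))
print(ray(p,372/1.5,161/1.5,.056,st),ray(p,412/1.5,161/1.5,.056,st))
```

```text
[0.58312509 0.32365822 0.056     ] [0.65230468 0.32715466 0.084     ] [0.53674423 0.32170764 0.033     ] 0.11568875233465112 2.698678145679045
[0.58268789 0.3376252  0.056     ] [0.58288611 0.30968784 0.056     ]
```

apply_moves(moves=[[[1, 0.033, -0.0025, 0, 0.02], [1, 0.033, -0.0025, 0, 0.02], [1, 0, 0, -0.045, 0], [1, 0, 0, -0.045, 0], [1, 0, 0, -0.03, 0], [1, 0, 0, 0, 0]]])

```text
time_s: 6.0
position: [0.5837, 0.3119, 0.0823]
orientation: [179.7, 0.4, 2.1]
wrist_force: [-0.2, -0.4, 0.5]
grip_width: 0.0874
```

Run:
```python
from h import *
import pickle
for i in range(3):
    st=monitor.observe();p=cams.get_image('wrist');print(st['time_s'],st['position'],st['orientation'])
save(p,'w8.png',None,1.5)
print([(np.round(d['extent']).tolist(),round(d['confidence'],2)) for d in cams.recognise(p,'crank')[:3]])
print(proj(p,[.583,.3237,.056],st),proj(p,[.583,.315,.056],st))
```

```text
6.0 [0.58368339 0.31192857 0.0822642 ] [179.74355429   0.35251222   2.08630604]
6.05 [0.58506875 0.31346319 0.08534053] [1.79875140e+02 1.48342057e-01 2.10257289e+00]
6.1 [0.58609727 0.31483586 0.08747881] [ 1.79988344e+02 -2.98887794e-02  2.12293007e+00]
[([222.0, 99.0, 261.0, 271.0], 0.96), ([357.0, 73.0, 474.0, 222.0], 0.94), ([2.0, 39.0, 92.0, 223.0], 0.83)]
[243.09234275 209.57269149] [254.76126012 209.96877603]
```

View pics/w8.png

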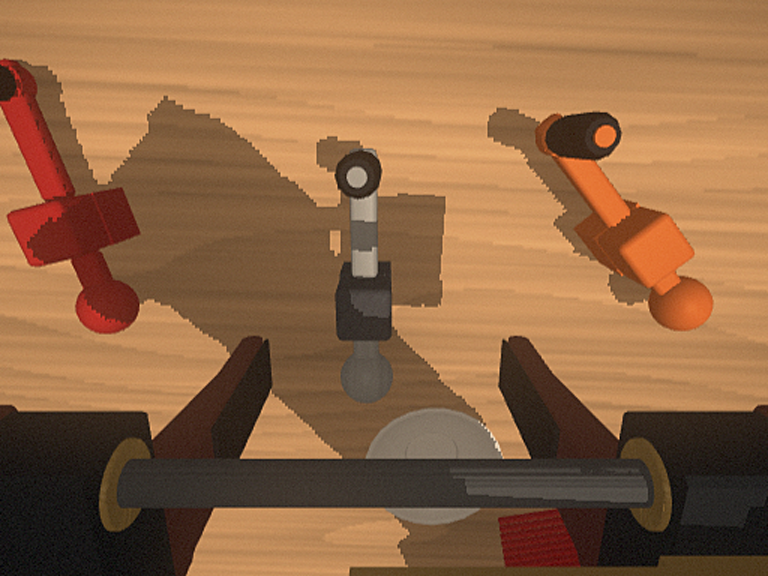

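apply_moves(moves=[[[1, 0, 0.006, 0, 0.01], [1, -0.002, 0, 0, 0], [1, 0, 0, 0, 0], [1, 0, 0, 0, 0], [1, 0, 0, 0, 0]]])

```text
time_s: 6.7
position: [0.5832, 0.3218, 0.0865]
orientation: [180.0, -0.0, 2.8]
wrist_force: [-0.2, -0.2, 0.5]
grip_width: 0.088
```

Run:
```python
from h import *
for i in range(2):
    st=monitor.observe();p=cams.get_image('wrist');print(st['time_s'],st['position'],st['orientation'])
print(proj(p,[.583,.3237,.056],st))
f=p['frame']; cv2.imwrite('f.png',f[:,:,::-1])
g=f.mean(2); 
for r in (203,207,211,215): print(r,np.round(g[r,205:275:1]).astype(int).tolist())
```

```text
6.7 [0.5832393  0.32183126 0.08650573] [ 1.79991416e+02 -8.60800498e-03  2.79306989e+00]
6.75 [0.58323295 0.32181252 0.08641626] [ 1.79990124e+02 -3.10443131e-03  2.79338438e+00]
[252.57903621 206.72665598]
203 [95, 96, 94, 95, 97, 96, 94, 96, 93, 98, 93, 98, 93, 92, 99, 94, 98, 93, 95, 96, 95, 96, 94, 95, 95, 98, 98, 100, 51, 37, 45, 46, 40, 79, 73, 70, 72, 77, 75, 77, 77, 75, 74, 78, 75, 78, 77, 77, 77, 79, 76, 79, 75, 77, 80, 79, 80, 81, 79, 80, 72, 86, 75, 47, 42, 56, 127, 113, 108, 109]
207 [92, 87, 91, 91, 90, 89, 88, 89, 88, 86, 91, 90, 86, 90, 88, 88, 90, 90, 90, 95, 90, 92, 87, 90, 93, 90, 91, 97, 51, 46, 48, 46, 41, 45, 50, 47, 47, 72, 73, 74, 73, 72, 79, 71, 80, 75, 77, 75, 72, 78, 76, 74, 78, 81, 73, 76, 77, 80, 78, 78, 77, 79, 43, 49, 37, 62, 164, 148, 147, 144]
211 [84, 90, 92, 87, 86, 88, 89, 89, 93, 89, 92, 91, 90, 91, 88, 88, 86, 93, 91, 95, 92, 93, 91, 92, 89, 89, 96, 95, 48, 45, 52, 45, 50, 48, 50, 48, 50, 48, 49, 47, 49, 43, 49, 43, 46, 52, 51, 41, 52, 45, 46, 44, 48, 49, 45, 47, 51, 47, 44, 47, 47, 78, 52, 49, 40, 61, 153, 145, 141, 140]
215 [82, 84, 82, 87, 84, 87, 79, 83, 86, 82, 87, 79, 89, 92, 88, 85, 86, 84, 89, 89, 89, 82, 87, 86, 85, 86, 91, 91, 56, 50, 45, 48, 50, 48, 49, 41, 53, 49, 44, 55, 54, 46, 55, 47, 50, 52, 50, 55, 49, 40, 51, 46, 51, 54, 52, 51, 53, 47, 51, 52, 48, 52, 51, 54, 44, 92, 153, 141, 144, 145]
```

apply_moves(moves=[[[1, 0, 0.0025, -0.03, 0], [1, 0, 0, -0.0295, 0], [1, 0, 0, 0, 0], [1, 0, 0, 0, 0], [0, 0, 0, 0, 0], [0, 0, 0, 0, 0], [0, 0, 0, 0, 0], [0, 0, 0, 0, 0], [0, 0, 0, 0, 0], [0, 0, 0, 0, 0]]])

```text
time_s: 7.8
position: [0.5832, 0.3244, 0.027]
orientation: [180.0, -0.0, 2.8]
wrist_force: [0.8, 0.2, -0.5]
grip_width: 0.043
```

apply_moves(moves=[[[0, 0, 0, 0, 0], [0, 0, 0, 0, 0], [0, 0, 0, 0, 0]]])

```text
time_s: 8.1
position: [0.5832, 0.3245, 0.0269]
orientation: [-180.0, 0.0, 2.8]
wrist_force: [0.1, 0.9, 0.3]
grip_width: 0.0273
```

apply_moves(moves=[[[0, 0, 0, 0.02, 0], [0, 0, 0, 0.04, 0], [0, 0, 0, 0.04, 0], [0, 0, 0, 0.04, 0], [0, 0, 0, 0.04, 0], [0, 0, -0.02, 0.02, 0.04], [0, 0.002, -0.04, 0, 0.04], [0, 0.002, -0.04, 0, 0.04], [0, 0.002, -0.04, 0, 0.04], [0, 0.0017, -0.04, 0, 0]]])

```text
time_s: 9.1
position: [0.5902, 0.1425, 0.2262]
orientation: [180.0, 0.1, 12.0]
wrist_force: [1.2, -0.3, -3.5]
grip_width: 0.0272
```

apply_moves(moves=[[[0, 0, -0.04, 0, 0], [0, 0, -0.04, 0, 0], [0, 0, -0.04, 0, 0], [0, 0, -0.03, 0, 0], [0, 0, -0.02, 0, 0], [0, 0, -0.0128, 0, 0], [0, 0, 0, 0, 0], [0, 0, 0, 0, 0], [0, 0, 0, 0, 0], [0, 0, 0, 0, 0]]])

```text
time_s: 10.1
position: [0.5909, -0.0367, 0.2269]
orientation: [-180.0, -0.0, 12.1]
wrist_force: [1.0, -0.4, -2.8]
grip_width: 0.0278
```

Run:
```python
from h import *
st=monitor.observe();p=cams.get_image('wrist');t=cams.get_image('scene')
print(st['position'],st['orientation'],st['wrist_force'])
a=p['frame'][:,:,::-1]; b=cv2.resize(np.ascontiguousarray(t['frame'][110:260,180:300,::-1]),None,fx=2.56,fy=2.56,interpolation=cv2.INTER_CUBIC)[:384]
cv2.imwrite('pics/w9.png',np.hstack([a[:,120:400],b]))
```

```text
[ 0.59091318 -0.03671848  0.22691302] [-1.79972386e+02 -7.61530468e-03  1.20924581e+01] [ 1.04570493 -0.42495177 -2.7888893 ]
```

View pics/w9.png

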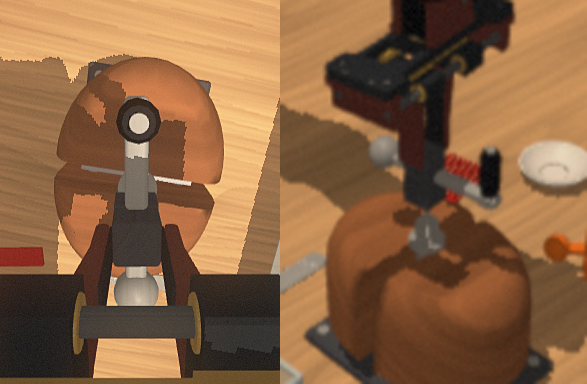

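apply_moves(moves=[[[0, 0, -0.0015, -0.008, 0], [0, 0, 0, -0.008, 0], [0, 0, 0, 0, 0], [0, 0, 0, -0.003, 0], [0, 0, 0, -0.003, 0], [0, 0, 0, 0, 0], [0, 0, 0, 0, 0]]])

```text
time_s: 10.9
position: [0.5914, -0.0397, 0.2051]
orientation: [180.0, -0.1, 12.0]
wrist_force: [2.2, 1.2, -3.7]
grip_width: 0.0275
```

apply_moves(moves=[[[0, 0, 0, -0.002, 0], [0, 0, 0, -0.001, 0], [0, 0, 0, 0, 0], [0, 0, 0, 0, 0], [0, 0, 0, 0, 0]]])

```text
time_s: 11.4
position: [0.5916, -0.0392, 0.2026]
orientation: [-180.0, -0.1, 12.0]
wrist_force: [2.9, 3.4, 5.4]
grip_width: 0.0274
```

apply_moves(moves=[[[0, 0.0005, 0.001, 0, 0], [0, 0, 0, 0, 0], [0, 0, 0, 0, 0]]])

```text
time_s: 11.7
position: [0.5912, -0.0389, 0.2014]
orientation: [-180.0, 0.0, 12.0]
wrist_force: [4.3, 2.6, -0.0]
grip_width: 0.0278
```

Run:
```python
from h import *
st=monitor.observe();print(st['position'],st['orientation'],st['wrist_force'],st['ft_torque'])
```

```text
[ 0.59119489 -0.03885532  0.20139775] [-1.79987310e+02  3.22082735e-02  1.19666680e+01] [ 4.31175821  2.60072209 -0.04046614] [ 0.7061877  -1.07728669 -0.00356243]
```

apply_moves(moves=[[[0, 0.0007, 0.0003, -0.002, 0], [0, 0, 0, -0.002, 0], [0, 0, 0, 0, 0], [0, 0, 0, 0, 0]]])

```text
time_s: 12.1
position: [0.5916, -0.0386, 0.197]
orientation: [-180.0, 0.1, 12.0]
wrist_force: [3.5, 2.8, -5.8]
grip_width: 0.0276
```

Run:
```python
from h import *
st=monitor.observe();print(st['position'],st['orientation'],st['wrist_force'],st['ft_torque'])
```

```text
[ 0.59161108 -0.03860511  0.19701327] [-1.79972963e+02  7.66714967e-02  1.19652809e+01] [ 3.54549431  2.82988259 -5.8036237 ] [ 0.68247282 -1.13951117 -0.0749352 ]
```

apply_moves(moves=[[[0, 0.0005, 0.0004, -0.003, 0], [0, 0, 0, -0.003, 0], [0, 0, 0, -0.003, 0], [0, 0, 0, -0.002, 0], [0, 0, 0, 0, 0], [0, 0, 0, 0, 0]]])

```text
time_s: 12.7
position: [0.5923, -0.0382, 0.1864]
orientation: [-180.0, 0.0, 12.0]
wrist_force: [2.5, 1.6, -4.8]
grip_width: 0.0276
```

Run:
```python
from h import *
st=monitor.observe();print(st['position'],st['orientation'],st['wrist_force'],st['ft_torque'])
```

```text
[ 0.59227574 -0.03817923  0.18641736] [-1.79985760e+02  4.72625114e-02  1.19665637e+01] [ 2.45420134  1.61601962 -4.77817663] [ 0.57865453 -0.5716683  -0.02975567]
```

apply_moves(moves=[[[0, 0.0003, 0.0003, -0.002, 0], [0, 0, 0, -0.001, 0], [0, 0, 0, -0.001, 0], [0, 0, 0, 0, 0], [0, 0, 0, 0, 0]]])

```text
time_s: 13.2
position: [0.5927, -0.038, 0.1829]
orientation: [180.0, 0.0, 12.0]
wrist_force: [-0.2, 1.5, -1.6]
grip_width: 0.028
```

apply_moves(moves=[[[0, 0, 0, -0.001, 0], [0, 0, 0, 0, 0], [0, 0, 0, 0, 0]]])

```text
time_s: 13.5
position: [0.5931, -0.0379, 0.1827]
orientation: [180.0, -0.0, 12.0]
wrist_force: [-2.0, 1.8, 5.7]
grip_width: 0.0275
```

apply_moves(moves=[[[1, 0, 0, 0.001, 0], [1, 0, 0, 0, 0], [1, 0, 0, 0, 0], [1, 0, 0, 0, 0], [1, 0, 0, 0, 0], [1, 0, 0, 0.01, 0], [1, 0, 0, 0.01, 0], [1, 0.034, 0.007, 0, 0], [1, 0.034, 0.007, 0, 0], [1, 0, 0, 0, 0]]])

```text
time_s: 14.5
position: [0.6639, -0.0225, 0.2032]
orientation: [-179.9, -0.1, 12.0]
wrist_force: [-0.3, 0.5, 0.7]
grip_width: 0.0875
```

Run:
```python
from h import *
for i in range(3):
    st=monitor.observe();p=cams.get_image('wrist')
print(st['position'],st['orientation'],st['wrist_force'],st['ft_torque'],st['qpos'])
save(p,'w10.png',None,1)
for t in ['crank','knob_mid']: print([(np.round(d['extent']).tolist(),round(d['confidence'],2)) for d in cams.recognise(p,t)[:2]])
print(proj(p,[.593+.0685,-.038+.0146,.24],st))
```

```text
[ 0.66101983 -0.02341612  0.20308332] [-1.79971129e+02  6.83319397e-03  1.19941817e+01] [-0.68536132  0.40803565 -0.29131177] [ 0.01834788  0.08367734 -0.04731486] [ 17.12321546  29.92992215 -28.97253718  84.12073187  14.89285536
  69.79781917 -91.76569319]
[([236.0, 202.0, 273.0, 372.0], 0.77), ([0.0, 100.0, 114.0, 207.0], 0.7)]
[([238.0, 209.0, 271.0, 265.0], 0.87), ([0.0, 101.0, 33.0, 124.0], 0.59)]
[255.27321872 249.79581517]
```

View pics/w10.png

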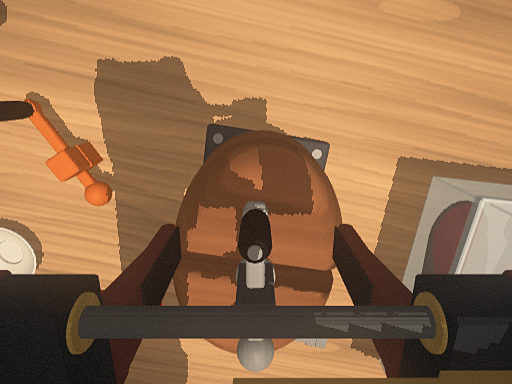

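apply_moves(moves=[[[0, 0, 0, 0, 0], [0, 0, 0, 0, 0], [0, 0, 0, 0, 0], [0, 0, 0, 0, 0], [0, 0, 0, 0, 0], [0, 0, 0, 0, 0], [0, 0, 0, 0, 0], [0, 0, 0, 0, 0]]])

```text
time_s: 15.55
position: [0.6609, -0.0238, 0.2029]
orientation: [-180.0, 0.0, 12.0]
wrist_force: [0.6, -0.6, 1.0]
grip_width: 0.0275
```

Run:
```python
from h import *
st=monitor.observe()
print(st['position'],st['orientation'],st['wrist_force'],st['ft_torque'],st['grip_width'])
c=np.array([.593,-.038]);r=.07
for a0,n,da in [(12,10,-12),(-108,10,-15),(102,10,-15),(-48,10,-15),(162,10,-15)]:
    a=np.radians(a0+da*np.arange(n+1));P=np.c_[r*np.cos(a),r*np.sin(a)]
    print(a0,np.round(np.diff(P,axis=0),4).tolist(),np.round(c+P[-1],4))
```

```text
[ 0.66087136 -0.02383743  0.20286262] [-1.79997850e+02  3.87315190e-03  1.19643463e+01] [ 0.63808903 -0.56838266  0.97997438] [0.02496503 0.00378536 0.00839897] 0.02750723638185128
12 [[0.0015, -0.0146], [-0.0015, -0.0146], [-0.0045, -0.0139], [-0.0073, -0.0127], [-0.0098, -0.0109], [-0.0118, -0.0086], [-0.0134, -0.006], [-0.0143, -0.003], [-0.0146, 0.0], [-0.0143, 0.003]] [ 0.5714 -0.1046]
-108 [[-0.0165, 0.0079], [-0.0139, 0.0119], [-0.0104, 0.0151], [-0.0061, 0.0172], [-0.0014, 0.0182], [0.0033, 0.018], [0.0079, 0.0165], [0.0119, 0.0139], [0.0151, 0.0104], [0.0172, 0.0061]] [0.5784 0.0305]
102 [[0.0182, 0.0014], [0.018, -0.0033], [0.0165, -0.0079], [0.0139, -0.0119], [0.0104, -0.0151], [0.0061, -0.0172], [0.0014, -0.0182], [-0.0033, -0.018], [-0.0079, -0.0165], [-0.0119, -0.0139]] [ 0.6398 -0.09  ]
-48 [[-0.0151, -0.0104], [-0.0172, -0.0061], [-0.0182, -0.0014], [-0.018, 0.0033], [-0.0165, 0.0079], [-0.0139, 0.0119], [-0.0104, 0.0151], [-0.0061, 0.0172], [-0.0014, 0.0182], [0.0033, 0.018]] [ 0.5264 -0.0164]
162 [[0.0079, 0.0165], [0.0119, 0.0139], [0.0151, 0.0104], [0.0172, 0.0061], [0.0182, 0.0014], [0.018, -0.0033], [0.0165, -0.0079], [0.0139, -0.0119], [0.0104, -0.0151], [0.0061, -0.0172]] [ 0.6615 -0.0234]
```

apply_moves(moves=[[[0, 0, 0, 0, 0], [0, 0, 0, 0, 0], [0, 0, 0, 0, 0]]])

```text
time_s: 15.85
position: [0.6609, -0.0238, 0.2029]
orientation: [-180.0, 0.0, 12.0]
wrist_force: [-0.3, -0.4, -0.2]
grip_width: 0.0181
```

Run:
```python
import numpy as np
r=.07
a=np.radians(12-10*np.arange(75));P=np.c_[r*np.cos(a),r*np.sin(a)];D=np.round(np.diff(P,axis=0),4)
for i in range(0,36,10): print(12-10*i,[[0,*map(float,d),0,0] for d in D[i:i+10]], np.round(P[min(i+10,74)]+[.593,-.038],4))
```

```text
12 [[0, 0.0015, -0.0121, 0, 0], [0, -0.0006, -0.0122, 0, 0], [0, -0.0027, -0.0119, 0, 0], [0, -0.0048, -0.0112, 0, 0], [0, -0.0066, -0.0102, 0, 0], [0, -0.0083, -0.0089, 0, 0], [0, -0.0097, -0.0073, 0, 0], [0, -0.0109, -0.0055, 0, 0], [0, -0.0117, -0.0036, 0, 0], [0, -0.0121, -0.0015, 0, 0]] [ 0.5954 -0.108 ]
-88 [[0, -0.0122, 0.0006, 0, 0], [0, -0.0119, 0.0027, 0, 0], [0, -0.0112, 0.0048, 0, 0], [0, -0.0102, 0.0066, 0, 0], [0, -0.0089, 0.0083, 0, 0], [0, -0.0073, 0.0097, 0, 0], [0, -0.0055, 0.0109, 0, 0], [0, -0.0036, 0.0117, 0, 0], [0, -0.0015, 0.0121, 0, 0], [0, 0.0006, 0.0122, 0, 0]] [ 0.5237 -0.0283]
-188 [[0, 0.0027, 0.0119, 0, 0], [0, 0.0048, 0.0112, 0, 0], [0, 0.0066, 0.0102, 0, 0], [0, 0.0083, 0.0089, 0, 0], [0, 0.0097, 0.0073, 0, 0], [0, 0.0109, 0.0055, 0, 0], [0, 0.0117, 0.0036, 0, 0], [0, 0.0121, 0.0015, 0, 0], [0, 0.0122, -0.0006, 0, 0], [0, 0.0119, -0.0027, 0, 0]] [0.6146 0.0286]
-288 [[0, 0.0112, -0.0048, 0, 0], [0, 0.0102, -0.0066, 0, 0], [0, 0.0089, -0.0083, 0, 0], [0, 0.0073, -0.0097, 0, 0], [0, 0.0055, -0.0109, 0, 0], [0, 0.0036, -0.0117, 0, 0], [0, 0.0015, -0.0121, 0, 0], [0, -0.0006, -0.0122, 0, 0], [0, -0.0027, -0.0119, 0, 0], [0, -0.0048, -0.0112, 0, 0]] [ 0.6548 -0.0709]
```

apply_moves(moves=[[[0, 0.0015, -0.0121, 0, 0], [0, -0.0006, -0.0122, 0, 0], [0, -0.0027, -0.0119, 0, 0], [0, -0.0048, -0.0112, 0, 0], [0, -0.0066, -0.0102, 0, 0], [0, -0.0083, -0.0089, 0, 0], [0, 0, 0, 0, 0], [0, 0, 0, 0, 0]]])

```text
time_s: 16.65
position: [0.6378, -0.091, 0.2024]
orientation: [-180.0, 0.1, 11.9]
wrist_force: [-2.9, 3.0, -3.0]
grip_width: 0.0182
```

apply_moves(moves=[[[0, -0.0097, -0.0073, 0, 0], [0, -0.0109, -0.0055, 0, 0], [0, -0.0117, -0.0036, 0, 0], [0, -0.0121, -0.0015, 0, 0], [0, -0.0122, 0.0006, 0, 0], [0, -0.0119, 0.0027, 0, 0], [0, -0.0112, 0.0048, 0, 0], [0, -0.0102, 0.0066, 0, 0], [0, -0.0089, 0.0083, 0, 0], [0, 0, 0, 0, 0]]])

```text
time_s: 17.65
position: [0.5409, -0.0847, 0.2033]
orientation: [180.0, -0.2, 12.0]
wrist_force: [4.5, 4.5, -6.9]
grip_width: 0.0181
```

apply_moves(moves=[[[0, -0.0073, 0.0097, 0, 0], [0, -0.0055, 0.0109, 0, 0], [0, -0.0036, 0.0117, 0, 0], [0, -0.0015, 0.0121, 0, 0], [0, 0.0006, 0.0122, 0, 0], [0, 0.0027, 0.0119, 0, 0], [0, 0.0048, 0.0112, 0, 0], [0, 0.0066, 0.0102, 0, 0], [0, 0.0083, 0.0089, 0, 0], [0, 0, 0, 0, 0]]])

```text
time_s: 18.65
position: [0.5468, 0.016, 0.2028]
orientation: [-179.9, -0.0, 12.1]
wrist_force: [-3.0, 2.6, 3.9]
grip_width: 0.018
```

apply_moves(moves=[[[0, 0.0097, 0.0073, 0, 0], [0, 0.0109, 0.0055, 0, 0], [0, 0.0117, 0.0036, 0, 0], [0, 0.0121, 0.0015, 0, 0], [0, 0.0122, -0.0006, 0, 0], [0, 0.0119, -0.0027, 0, 0], [0, 0.0112, -0.0048, 0, 0], [0, 0.0102, -0.0066, 0, 0], [0, 0.0089, -0.0083, 0, 0], [0, 0, 0, 0, 0]]])

```text
time_s: 19.65
position: [0.647, 0.006, 0.2032]
orientation: [179.9, -0.2, 11.8]
wrist_force: [4.0, 2.7, 3.1]
grip_width: 0.018
```

apply_moves(moves=[[[0, 0.0073, -0.0097, 0, 0], [0, 0.0055, -0.0109, 0, 0], [0, 0.0036, -0.0117, 0, 0], [0, 0.0015, -0.0121, 0, 0], [0, -0.0006, -0.0122, 0, 0], [0, -0.0027, -0.0119, 0, 0], [0, -0.0048, -0.0112, 0, 0], [0, -0.0066, -0.0102, 0, 0], [0, -0.0083, -0.0089, 0, 0], [0, 0, 0, 0, 0]]])

```text
time_s: 20.65
position: [0.637, -0.0917, 0.2023]
orientation: [-180.0, 0.2, 11.9]
wrist_force: [-2.3, 3.3, 0.0]
grip_width: 0.0182
```

Run:
```python
from h import *
st=monitor.observe();print(st['position'],st['wrist_force'])
p=cams.get_image('top')
f=p['frame'];cv2.imwrite('top_now.png',f[:,:,::-1])
d=cams.recognise(p,'front_half');print([(np.round(x['extent']).tolist(),x['confidence']) for x in d[:2]])
# split gap on crown along x at y=-.075 (z .148)
for y in (-.085,-.095,.01,.02):
    row=[]
    for x in np.arange(.56,.63,.002):
        u,v=np.round(proj(p,[x,y,.145])).astype(int); row.append(int(f[v,u].astype(int).sum()//3))
    print(y,row)
```

```text
[ 0.63698958 -0.09171462  0.20229619] [-2.32531156  3.32815381  0.04005677]
[([244.0, 181.0, 312.0, 226.0], 0.76), ([144.0, 220.0, 174.0, 254.0], 0.58)]
-0.085 [93, 92, 92, 90, 86, 84, 87, 87, 87, 87, 87, 87, 85, 85, 82, 85, 87, 68, 68, 45, 57, 90, 89, 89, 89, 87, 87, 88, 88, 89, 88, 89, 49, 51, 51]
-0.095 [86, 89, 89, 87, 86, 84, 84, 85, 85, 85, 86, 85, 84, 84, 81, 84, 89, 82, 82, 46, 41, 88, 87, 87, 86, 86, 86, 87, 83, 83, 84, 83, 78, 79, 79]
0.01 [55, 55, 57, 60, 68, 69, 69, 69, 66, 64, 62, 60, 60, 56, 51, 47, 40, 40, 56, 54, 51, 53, 53, 55, 55, 56, 53, 52, 52, 53, 54, 52, 49, 52, 49]
0.02 [56, 56, 54, 54, 55, 57, 57, 55, 53, 56, 57, 58, 58, 57, 53, 42, 45, 45, 54, 53, 55, 54, 54, 53, 56, 56, 52, 52, 51, 52, 53, 51, 49, 49, 49]
```

Run:
```python
from h import *
st=monitor.observe();p=cams.get_image('wrist');f=p['frame'].astype(float)
for y in (-.02,-.01,0,.01,.02):
    row=[]
    for x in np.arange(.575,.6121,.001):
        u,v=np.round(proj(p,[x,y,.15],st)).astype(int); row.append(int(f[v,u].mean()) if 0<=u<512 and 0<=v<384 else -1)
    print(y,proj(p,[.593,y,.15],st).round(),row)
s=cams.get_image('scene');f=s['frame'].astype(float)
for y in (-.085,-.075,-.065):
    row=[]
    for x in np.arange(.575,.6121,.001):
        u,v=np.round(proj(s,[x,y,.15])).astype(int); row.append(int(f[v,u].mean()))
    print('s',y,row)
```

```text
-0.02 [161. 230.] [46, 47, 47, 47, 48, 52, 45, 38, 46, 44, 52, 53, 51, 43, 45, 48, 51, 49, 38, 72, 81, 87, 73, 70, 72, 69, 72, 71, 76, 69, 75, 79, 76, 74, 77, 72, 75, 71]
-0.01 [149. 228.] [49, 45, 54, 70, 78, 80, 75, 75, 72, 73, 74, 73, 68, 70, 75, 71, 68, 75, 67, 67, 73, 71, 71, 73, 72, 74, 71, 70, 80, 70, 74, 77, 76, 83, 72, 75, 72, 77]
0 [137. 225.] [78, 82, 73, 76, 75, 76, 73, 76, 76, 76, 72, 71, 69, 78, 74, 72, 68, 66, 73, 74, 75, 78, 68, 71, 74, 74, 71, 70, 73, 74, 79, 75, 78, 79, 78, 79, 71, 66]
0.01 [125. 223.] [77, 78, 77, 80, 80, 78, 73, 76, 77, 77, 73, 76, 73, 72, 76, 76, 73, 71, 70, 75, 71, 76, 77, 74, 75, 74, 77, 74, 79, 75, 81, 75, 81, 79, 80, 79, 72, 74]
0.02 [113. 221.] [79, 83, 78, 77, 79, 84, 79, 79, 76, 77, 82, 72, 78, 82, 78, 74, 74, 72, 80, 80, 79, 81, 74, 78, 81, 78, 74, 77, 82, 76, 83, 78, 83, 79, 81, 79, 77, 77]
s -0.085 [93, 91, 93, 93, 93, 93, 90, 90, 90, 91, 91, 89, 89, 91, 91, 91, 79, 79, 79, 79, 69, 61, 61, 61, 72, 89, 89, 90, 90, 90, 92, 93, 93, 93, 93, 95, 95, 95]
s -0.075 [92, 92, 92, 92, 93, 92, 92, 92, 93, 93, 93, 93, 91, 91, 91, 88, 88, 88, 88, 84, 77, 77, 77, 75, 75, 91, 90, 90, 90, 93, 88, 88, 88, 88, 91, 91, 91, 88]
s -0.065 [93, 93, 93, 93, 93, 94, 94, 93, 93, 92, 92, 92, 92, 92, 91, 91, 91, 91, 79, 72, 72, 72, 60, 60, 75, 62, 62, 62, 62, 81, 81, 81, 81, 89, 89, 89, 91, 91]
```

apply_moves(moves=[[[0, -0.0097, -0.0073, 0, 0], [0, -0.0109, -0.0055, 0, 0], [0, -0.0117, -0.0036, 0, 0], [0, -0.0121, -0.0015, 0, 0], [0, -0.0061, 0, 0, 0], [0, -0.0061, 0.0006, 0, 0], [0, 0, 0, 0, 0], [0, 0, 0, 0, 0], [0, 0, 0, 0, 0]]])

```text
time_s: 21.75
position: [0.5827, -0.1068, 0.2027]
orientation: [-179.9, -0.1, 12.0]
wrist_force: [0.5, 6.6, -5.9]
grip_width: 0.0183
```

```bash
cat > gap.py <<'E'
from h import *
st=monitor.observe();print(st['position'],st['wrist_force'],st['ft_torque'])
s=cams.get_image('scene');f=np.mean([s['frame'].astype(float)]+[cams.get_image('scene')['frame'].astype(float) for i in range(2)],0).mean(2).astype(np.float32)
for y in (-.11,-.105,-.1,-.095,-.09,-.085,-.08,-.075,-.07,-.065,-.06):
    X=[proj(s,[x,y,.15-max(0,(-.085-y)*.4)]) for x in np.arange(.581,.6081,.001)]
    m=np.float32(X)[None]
    print(y,cv2.remap(f,m[...,0],m[...,1],cv2.INTER_LINEAR).round().astype(int)[0].tolist())
E
python3 gap.py
```

```text
[ 0.58274497 -0.1067553   0.20273853] [ 0.49528697  6.62742195 -5.89617759] [ 1.50559711 -0.31819954 -0.0136933 ]
-0.11 [58, 55, 53, 53, 53, 52, 52, 51, 50, 50, 50, 50, 51, 51, 50, 50, 49, 49, 50, 51, 52, 55, 57, 59, 62, 65, 67, 70]
-0.105 [53, 52, 51, 51, 51, 51, 51, 52, 53, 54, 56, 54, 52, 51, 50, 50, 50, 51, 54, 57, 61, 64, 68, 72, 76, 79, 81, 83]
-0.1 [51, 52, 52, 52, 52, 51, 50, 49, 49, 49, 49, 49, 49, 48, 49, 49, 51, 52, 53, 56, 62, 67, 74, 76, 78, 81, 85, 84]
-0.095 [51, 51, 50, 50, 49, 49, 49, 50, 50, 50, 49, 49, 50, 50, 51, 51, 51, 52, 52, 52, 51, 52, 53, 53, 53, 54, 55, 55]
-0.09 [50, 50, 50, 50, 50, 50, 50, 51, 51, 51, 51, 51, 50, 50, 50, 51, 51, 51, 52, 52, 52, 52, 52, 52, 52, 52, 53, 53]
-0.085 [51, 50, 50, 50, 50, 50, 50, 51, 51, 51, 50, 50, 50, 50, 51, 52, 52, 52, 52, 51, 52, 52, 52, 52, 52, 52, 52, 52]
-0.08 [51, 51, 50, 50, 50, 50, 50, 50, 50, 50, 50, 50, 50, 50, 50, 51, 51, 51, 51, 51, 51, 51, 52, 52, 52, 52, 52, 52]
-0.075 [51, 51, 51, 51, 51, 51, 51, 51, 51, 51, 51, 50, 51, 51, 51, 51, 51, 51, 51, 51, 51, 51, 52, 52, 53, 53, 53, 53]
-0.07 [51, 51, 51, 51, 51, 50, 50, 51, 51, 51, 51, 51, 51, 51, 51, 51, 52, 52, 52, 52, 52, 52, 52, 52, 52, 52, 53, 53]
-0.065 [51, 51, 51, 51, 51, 50, 51, 51, 51, 51, 50, 50, 51, 51, 51, 51, 52, 52, 52, 52, 52, 52, 52, 52, 52, 52, 52, 53]
-0.06 [51, 52, 52, 52, 52, 52, 52, 51, 51, 51, 51, 52, 52, 52, 52, 52, 52, 52, 52, 52, 52, 52, 52, 52, 53, 53, 53, 53]
```

Run:
```python
import numpy as np
for d0,dd,n in [(-98,5,16),(-178,2.5,60)]:
    a=np.radians(d0-dd*np.arange(n+1));P=np.c_[np.cos(a),np.sin(a)]*.07;D=np.diff(P,axis=0)
    for i in range(0,n,8 if dd==5 else 6):
        print(d0-dd*i,[[0,round(float(x),4),round(float(y),4),0,0] for x,y in D[i:i+(8 if dd==5 else 6)]],'from',np.round(P[i]+[.593,-.038],4))
```

```text
-98 [[0, -0.006, 0.0011, 0, 0], [0, -0.0059, 0.0016, 0, 0], [0, -0.0057, 0.0021, 0, 0], [0, -0.0055, 0.0026, 0, 0], [0, -0.0053, 0.0031, 0, 0], [0, -0.005, 0.0035, 0, 0], [0, -0.0046, 0.004, 0, 0], [0, -0.0043, 0.0044, 0, 0]] from [ 0.5833 -0.1073]
-138 [[0, -0.0039, 0.0047, 0, 0], [0, -0.0035, 0.005, 0, 0], [0, -0.003, 0.0053, 0, 0], [0, -0.0025, 0.0056, 0, 0], [0, -0.002, 0.0058, 0, 0], [0, -0.0015, 0.0059, 0, 0], [0, -0.001, 0.006, 0, 0], [0, -0.0005, 0.0061, 0, 0]] from [ 0.541  -0.0848]
-178.0 [[0, -0.0, 0.0031, 0, 0], [0, 0.0001, 0.0031, 0, 0], [0, 0.0002, 0.003, 0, 0], [0, 0.0004, 0.003, 0, 0], [0, 0.0005, 0.003, 0, 0], [0, 0.0006, 0.003, 0, 0]] from [ 0.523  -0.0404]
-193.0 [[0, 0.0008, 0.003, 0, 0], [0, 0.0009, 0.0029, 0, 0], [0, 0.001, 0.0029, 0, 0], [0, 0.0011, 0.0028, 0, 0], [0, 0.0013, 0.0028, 0, 0], [0, 0.0014, 0.0027, 0, 0]] from [ 0.5248 -0.0223]
-208.0 [[0, 0.0015, 0.0027, 0, 0], [0, 0.0016, 0.0026, 0, 0], [0, 0.0017, 0.0025, 0, 0], [0, 0.0018, 0.0024, 0, 0], [0, 0.0019, 0.0024, 0, 0], [0, 0.002, 0.0023, 0, 0]] from [ 0.5312 -0.0051]
-223.0 [[0, 0.0021, 0.0022, 0, 0]
[... 608 characters left out ...]
002, 0, 0], [0, 0.003, -0.0004, 0, 0], [0, 0.003, -0.0005, 0, 0], [0, 0.003, -0.0006, 0, 0]] from [0.5906 0.032 ]
-283.0 [[0, 0.003, -0.0008, 0, 0], [0, 0.0029, -0.0009, 0, 0], [0, 0.0029, -0.001, 0, 0], [0, 0.0028, -0.0011, 0, 0], [0, 0.0028, -0.0013, 0, 0], [0, 0.0027, -0.0014, 0, 0]] from [0.6087 0.0302]
-298.0 [[0, 0.0027, -0.0015, 0, 0], [0, 0.0026, -0.0016, 0, 0], [0, 0.0025, -0.0017, 0, 0], [0, 0.0024, -0.0018, 0, 0], [0, 0.0024, -0.0019, 0, 0], [0, 0.0023, -0.002, 0, 0]] from [0.6259 0.0238]
-313.0 [[0, 0.0022, -0.0021, 0, 0], [0, 0.0021, -0.0022, 0, 0], [0, 0.002, -0.0023, 0, 0], [0, 0.0019, -0.0024, 0, 0], [0, 0.0018, -0.0025, 0, 0], [0, 0.0017, -0.0026, 0, 0]] from [0.6407 0.0132]
```

apply_moves(moves=[[[0, -0.006, 0.0012, 0, 0], [0, -0.0059, 0.0017, 0, 0], [0, -0.0057, 0.0022, 0, 0], [0, -0.0055, 0.0027, 0, 0], [0, -0.0052, 0.0031, 0, 0], [0, -0.005, 0.0036, 0, 0], [0, 0, 0, 0, 0], [0, 0, 0, 0, 0]]])

```text
time_s: 22.7
position: [0.5503, -0.0932, 0.2031]
orientation: [180.0, -0.2, 12.0]
wrist_force: [3.9, 5.4, -5.9]
grip_width: 0.0184
```

```bash
cat > gapw.py <<'E'
from h import *
import sys
st=monitor.observe();print(st['position'],st['wrist_force'],st['ft_torque'])
s=cams.get_image('wrist');f=np.mean([s['frame'].astype(float)]+[cams.get_image('wrist')['frame'].astype(float) for i in range(3)],0).mean(2).astype(np.float32)
for y in eval(sys.argv[1]):
    X=[proj(s,[x,y,.15],st) for x in np.arange(.576,.6121,.001)]
    m=np.float32(X)[None]
    print(y,X[18].round(),cv2.remap(f,m[...,0],m[...,1],cv2.INTER_LINEAR).round().astype(int)[0].tolist())
E
python3 gapw.py "(-.1,-.09,-.08,-.07,-.01,0,.01,.02)"
```

```text
[ 0.55032565 -0.09316789  0.20314009] [ 3.88622565  5.43735353 -5.90351814] [ 1.01187209 -0.92610897 -0.03025688]
-0.1 [276. 146.] [118, 120, 110, 94, 103, 122, 105, 100, 123, 110, 91, 75, 73, 74, 75, 74, 76, 77, 75, 73, 70, 74, 79, 79, 76, 78, 78, 78, 79, 77, 91, 89, 114, 121, 120, 120, 118]
-0.09 [263. 143.] [126, 127, 127, 126, 125, 124, 124, 123, 123, 122, 120, 120, 117, 82, 76, 76, 77, 76, 75, 71, 70, 76, 81, 125, 129, 127, 128, 127, 128, 128, 127, 126, 128, 129, 129, 130, 129]
-0.08 [250. 140.] [74, 75, 75, 76, 75, 76, 77, 75, 75, 74, 74, 74, 76, 75, 76, 77, 74, 76, 71, 68, 75, 78, 77, 75, 86, 125, 127, 125, 125, 127, 127, 126, 128, 128, 129, 128, 129]
-0.07 [238. 138.] [74, 75, 73, 75, 75, 74, 75, 74, 75, 73, 74, 74, 75, 76, 75, 75, 73, 74, 66, 68, 78, 77, 75, 73, 73, 121, 127, 126, 126, 127, 127, 127, 129, 130, 131, 130, 129]
-0.01 [159. 121.] [54, 53, 53, 54, 55, 55, 54, 54, 55, 53, 54, 54, 53, 54, 50, 52, 78, 104, 109, 105, 105, 105, 106, 106, 108, 110, 110, 111, 112, 109, 104, 101, 98, 94, 89, 75, 72]
0 [146. 118.] [65, 64, 69, 76, 77, 78, 79, 76, 75, 76, 76, 74, 72, 73, 72, 69, 73, 75, 74, 74, 89, 100, 101, 104, 107, 107, 104, 103, 105, 105, 105, 107, 109, 110, 101, 94, 90]
0.01 [132. 115.] [77, 77, 78, 77, 79, 78, 79, 78, 76, 76, 76, 76, 74, 74, 71, 74, 79, 76, 75, 77, 76, 77, 77, 76, 83, 87, 91, 93, 95, 95, 97, 97, 98, 98, 99, 99, 99]
0.02 [119. 113.] [77, 80, 81, 81, 80, 80, 80, 81, 77, 78, 78, 75, 76, 76, 72, 78, 78, 77, 79, 78, 78, 78, 77, 78, 87, 96, 95, 94, 94, 99, 101, 102, 104, 104, 102, 103, 105]
```

Run:
```python
from h import *
import pickle
for n in ('w3','w5'):
  st,s=pickle.load(open(n+'.pkl','rb'));f=s['frame'].astype(float).mean(2).astype(np.float32)
  for y in (-.09,-.08,-.07,-.06,-.01,0,.01,.02):
    X=[proj(s,[x,y,.15],st) for x in np.arange(.570,.6181,.001)]
    m=np.float32(X)[None]
    print(n,y,X[18].round(),cv2.remap(f,m[...,0],m[...,1],cv2.INTER_LINEAR).round().astype(int)[0].tolist())
```

```text
w3 -0.09 [392. 124.] [99, 98, 96, 97, 95, 97, 95, 96, 98, 99, 99, 101, 99, 87, 61, 56, 57, 60, 57, 57, 50, 115, 145, 150, 146, 145, 144, 141, 139, 139, 141, 144, 146, 146, 142, 140, 141, 131, 105, 95, 98, 98, 97, 97, 94, 98, 96, 98, 97]
w3 -0.08 [382. 124.] [97, 98, 100, 97, 96, 96, 95, 98, 100, 98, 99, 95, 105, 77, 51, 54, 61, 57, 56, 57, 61, 51, 50, 98, 145, 148, 143, 141, 140, 137, 139, 144, 144, 145, 144, 143, 138, 118, 101, 98, 98, 99, 97, 96, 96, 97, 98, 99, 101]
w3 -0.07 [372. 124.] [99, 99, 99, 98, 98, 100, 97, 98, 96, 99, 97, 100, 89, 62, 56, 57, 59, 57, 64, 58, 58, 55, 50, 118, 169, 175, 171, 169, 169, 170, 171, 170, 169, 175, 170, 140, 121, 102, 95, 100, 99, 97, 98, 100, 98, 100, 102, 100, 102]
w3 -0.06 [362. 124.] [100, 101, 100, 98, 99, 98, 98, 99, 104, 99, 98, 104, 75, 57, 56, 58, 57, 58, 57, 61, 78, 81, 90, 154, 178, 173, 168, 172, 169, 168, 169, 170, 169, 173, 166, 111, 89, 98, 98, 98, 99, 99, 97, 98, 100, 101, 97, 100, 104]
w3 -0.01 [313. 124.] [105, 103, 105, 104, 103, 104, 102, 101, 104, 94, 70, 58, 56, 59, 64, 62, 60, 63, 65, 62, 82, 96, 96, 96, 94, 94, 96, 96, 96
[... 2172 characters left out ...]
5, 98, 77, 68, 61, 62, 64, 65, 61, 67, 114, 153, 170, 175, 175, 175, 174, 173, 175, 176, 176, 146, 113, 96, 86, 91, 94, 96, 103, 104, 104, 105, 104, 105, 104, 105, 106, 105, 108, 108, 108, 106, 106, 106]
w5 0.01 [254. 107.] [110, 109, 108, 106, 104, 105, 97, 79, 66, 62, 61, 72, 77, 83, 102, 144, 158, 173, 173, 174, 174, 172, 173, 175, 175, 162, 146, 143, 142, 139, 123, 122, 107, 107, 104, 104, 106, 105, 104, 105, 106, 106, 108, 107, 108, 106, 106, 105, 103]
w5 0.02 [241. 107.] [108, 107, 105, 105, 103, 95, 80, 72, 65, 61, 67, 65, 63, 57, 55, 52, 53, 53, 53, 53, 54, 54, 53, 52, 52, 53, 53, 52, 52, 67, 86, 95, 107, 105, 105, 104, 105, 104, 104, 104, 103, 107, 105, 106, 106, 105, 104, 102, 100]
```

apply_moves(moves=[[[0, -0.0046, 0.004, 0, 0], [0, -0.0043, 0.0044, 0, 0], [0, -0.0039, 0.0047, 0, 0], [0, 0, 0, 0, 0], [0, 0, 0, 0, 0], [0, 0, 0, 0, 0]]])

```text
time_s: 23.5
position: [0.5378, -0.0808, 0.2032]
orientation: [179.9, -0.2, 12.0]
wrist_force: [3.9, 3.7, -5.5]
grip_width: 0.0185
```

```bash
python3 gapw.py "(-.09,-.08,-.07,-.06,-.01,0,.01)"
```

```text
[ 0.53775379 -0.08082714  0.20323865] [ 3.8651086   3.6676421  -5.48020306] [ 0.60081746 -0.94150229  0.01563963]
-0.09 [282. 130.] [78, 77, 77, 78, 77, 77, 77, 76, 76, 77, 77, 76, 75, 76, 77, 78, 78, 76, 78, 69, 83, 126, 129, 126, 127, 127, 127, 126, 126, 126, 126, 127, 127, 128, 129, 128, 130]
-0.08 [270. 128.] [70, 74, 74, 77, 76, 76, 77, 75, 77, 72, 75, 118, 124, 123, 124, 124, 125, 125, 109, 72, 121, 128, 126, 124, 126, 126, 124, 125, 126, 126, 126, 127, 128, 130, 131, 129, 130]
-0.07 [257. 125.] [75, 74, 77, 75, 77, 77, 76, 77, 71, 94, 124, 124, 124, 126, 125, 124, 123, 129, 81, 99, 128, 126, 125, 125, 124, 124, 127, 125, 125, 125, 128, 127, 128, 130, 130, 129, 129]
-0.06 [244. 122.] [75, 77, 75, 76, 75, 76, 76, 76, 75, 76, 71, 113, 125, 123, 125, 123, 126, 99, 59, 121, 126, 124, 125, 125, 124, 125, 126, 125, 126, 126, 129, 129, 129, 130, 128, 131, 130]
-0.01 [178. 108.] [74, 66, 56, 54, 55, 53, 55, 57, 55, 56, 55, 56, 56, 55, 56, 54, 54, 53, 74, 74, 72, 75, 75, 75, 75, 88, 101, 101, 101, 103, 104, 106, 108, 109, 107, 107, 108]
0 [164. 105.] [74, 73, 75, 75, 77, 76, 77, 77, 76, 75, 75, 73, 73, 74, 70, 68, 75, 74, 74, 74, 75, 75, 74, 77, 77, 76, 76, 78, 79, 81, 80, 79, 79, 79, 77, 75, 85]
0.01 [151. 102.] [74, 76, 76, 77, 77, 77, 75, 78, 76, 78, 76, 74, 72, 73, 69, 72, 76, 77, 75, 74, 74, 77, 76, 76, 78, 78, 76, 79, 79, 80, 80, 78, 79, 78, 76, 76, 75]
```

apply_moves(moves=[[[0, -0.0027, 0.0039, 0, 0], [0, -0.0026, 0.004, 0, 0], [0, 0, 0, 0, 0], [0, 0, 0, 0, 0], [0, 0, 0, 0, 0]]])

```text
time_s: 24.2
position: [0.5324, -0.0732, 0.2032]
orientation: [179.9, -0.2, 11.9]
wrist_force: [4.5, 1.4, -5.1]
grip_width: 0.018
```

```bash
python3 gapw.py "(-.09,-.08,-.07,-.06,0,.01)"
```

```text
[ 0.53239779 -0.07317604  0.20321363] [ 4.4903504   1.42824518 -5.06513164] [ 0.42091857 -1.00217298  0.0298591 ]
-0.09 [294. 125.] [77, 76, 76, 76, 77, 78, 77, 76, 76, 75, 76, 74, 74, 77, 76, 76, 73, 119, 131, 82, 104, 128, 125, 125, 127, 124, 125, 125, 127, 127, 127, 127, 127, 130, 128, 128, 130]
-0.08 [281. 123.] [75, 77, 77, 77, 77, 75, 75, 76, 76, 74, 72, 73, 69, 111, 129, 124, 123, 122, 114, 76, 120, 127, 126, 124, 126, 125, 125, 126, 126, 126, 126, 127, 128, 129, 128, 129, 129]
-0.07 [268. 120.] [76, 77, 76, 75, 73, 93, 125, 124, 124, 123, 121, 121, 124, 123, 125, 123, 123, 129, 81, 99, 127, 125, 124, 125, 125, 123, 126, 124, 125, 126, 126, 128, 127, 129, 126, 128, 128]
-0.06 [255. 117.] [75, 76, 76, 76, 75, 74, 69, 95, 124, 123, 123, 122, 124, 124, 125, 123, 126, 97, 72, 122, 126, 123, 124, 125, 123, 125, 125, 125, 126, 126, 126, 127, 130, 129, 130, 130, 129]
0 [175. 100.] [72, 75, 74, 77, 76, 78, 75, 77, 76, 75, 77, 74, 74, 74, 73, 69, 76, 75, 74, 74, 74, 74, 75, 75, 76, 76, 78, 80, 79, 80, 80, 79, 79, 77, 76, 77, 76]
0.01 [162.  97.] [73, 74, 76, 76, 77, 77, 77, 77, 77, 76, 76, 74, 73, 72, 69, 73, 76, 75, 74, 74, 75, 76, 74, 75, 76, 78, 78, 76, 78, 79, 78, 79, 77, 77, 77, 77, 74]
```

apply_moves(moves=[[[0, -0.0009, 0.0016, 0, 0], [0, -0.0008, 0.0017, 0, 0], [0, 0, 0, 0, 0], [0, 0, 0, 0, 0], [0, 0, 0, 0, 0]]])

```text
time_s: 24.9
position: [0.5306, -0.07, 0.2032]
orientation: [179.9, -0.1, 11.9]
wrist_force: [5.7, 0.7, -5.5]
grip_width: 0.018
```

apply_moves(moves=[[[0, -0.0008, 0.0017, 0, 0], [0, -0.0007, 0.0017, 0, 0], [0, 0, 0, 0, 0], [0, 0, 0, 0, 0], [0, 0, 0, 0, 0]]])

```text
time_s: 25.4
position: [0.5284, -0.0658, 0.203]
orientation: [180.0, -0.0, 12.0]
wrist_force: [5.4, -0.5, -3.4]
grip_width: 0.0182
```

apply_moves(moves=[[[0, -0.0007, 0.0017, 0, 0], [0, -0.0006, 0.0017, 0, 0], [0, 0, 0, 0, 0], [0, 0, 0, 0, 0], [0, 0, 0, 0, 0]]])

```text
time_s: 25.9
position: [0.5268, -0.062, 0.2029]
orientation: [-180.0, 0.0, 12.0]
wrist_force: [2.7, 0.2, -2.4]
grip_width: 0.0182
```

```bash
python3 gapw.py "(-.09,-.08,-.07,-.06,0,.01)"
```

```text
[ 0.52675329 -0.06199004  0.20291219] [ 2.65175649  0.18624076 -2.39968469] [-0.00115596 -0.67262906  0.01331883]
-0.09 [310. 121.] [76, 76, 76, 76, 77, 77, 76, 74, 75, 75, 75, 73, 79, 120, 123, 124, 122, 122, 122, 91, 108, 128, 126, 125, 124, 125, 124, 125, 125, 125, 126, 125, 126, 127, 127, 128, 128]
-0.08 [298. 118.] [75, 75, 75, 75, 76, 77, 77, 73, 75, 76, 71, 105, 125, 124, 124, 123, 121, 122, 111, 85, 123, 124, 124, 125, 124, 124, 124, 124, 125, 127, 126, 128, 127, 127, 128, 127, 128]
-0.07 [285. 115.] [74, 76, 76, 78, 76, 76, 75, 75, 70, 106, 124, 121, 122, 123, 123, 122, 122, 127, 99, 114, 126, 123, 124, 122, 122, 122, 124, 124, 125, 126, 126, 126, 128, 127, 129, 127, 128]
-0.06 [271. 112.] [128, 124, 122, 123, 123, 123, 125, 124, 123, 122, 121, 122, 123, 122, 123, 123, 121, 118, 96, 128, 125, 123, 124, 123, 123, 124, 123, 124, 125, 125, 126, 128, 129, 128, 129, 129, 127]
0 [192.  95.] [73, 72, 74, 76, 76, 76, 76, 78, 76, 75, 75, 74, 73, 73, 70, 71, 76, 73, 74, 73, 75, 73, 84, 106, 120, 95, 90, 125, 126, 127, 128, 125, 125, 122, 119, 119, 117]
0.01 [178.  92.] [72, 73, 74, 76, 76, 76, 77, 75, 77, 75, 74, 75, 72, 71, 70, 75, 75, 74, 74, 74, 73, 75, 75, 77, 75, 76, 77, 79, 76, 78, 77, 76, 77, 73, 107, 117, 115]
```

apply_moves(moves=[[[0, -0.0006, 0.0017, 0, 0], [0, -0.0006, 0.0018, 0, 0], [0, 0, 0, 0, 0], [0, 0, 0, 0, 0], [0, 0, 0, 0, 0]]])

```text
time_s: 26.6
position: [0.5256, -0.0585, 0.2029]
orientation: [-180.0, 0.0, 12.0]
wrist_force: [2.9, -0.5, -1.7]
grip_width: 0.0184
```

apply_moves(moves=[[[0, -0.0005, 0.0018, 0, 0], [0, -0.0004, 0.0018, 0, 0], [0, 0, 0, 0, 0], [0, 0, 0, 0, 0], [0, 0, 0, 0, 0]]])

```text
time_s: 27.1
position: [0.5246, -0.0549, 0.2029]
orientation: [-180.0, 0.0, 12.0]
wrist_force: [1.4, -1.4, 0.0]
grip_width: 0.0182
```

apply_moves(moves=[[[0, -0.0004, 0.0018, 0, 0], [0, -0.0003, 0.0018, 0, 0], [0, 0, 0, 0, 0], [0, 0, 0, 0, 0], [0, 0, 0, 0, 0]]])

```text
time_s: 27.6
position: [0.5239, -0.0513, 0.2029]
orientation: [-180.0, 0.0, 12.0]
wrist_force: [-1.2, -0.9, 1.2]
grip_width: 0.0183
```

apply_moves(moves=[[[0, -0.0002, 0.0018, 0, 0], [0, -0.0002, 0.0018, 0, 0], [0, 0, 0, 0, 0], [0, 0, 0, 0, 0], [0, 0, 0, 0, 0]]])

```text
time_s: 28.1
position: [0.5234, -0.0477, 0.2029]
orientation: [-180.0, 0.0, 12.0]
wrist_force: [-2.7, -1.6, 2.8]
grip_width: 0.0183
```

```bash
python3 gapw.py "(-.09,-.08,-.07,-.06)"
```

```text
[ 0.52341152 -0.0476866   0.202886  ] [-2.67092778 -1.58294643  2.8246022 ] [-0.38931467  0.6788292   0.00474441]
-0.09 [330. 120.] [123, 121, 122, 123, 122, 123, 122, 122, 121, 121, 121, 119, 118, 120, 120, 120, 122, 123, 121, 97, 116, 127, 124, 123, 123, 123, 122, 124, 124, 126, 125, 125, 126, 126, 129, 127, 126]
-0.08 [317. 118.] [77, 75, 75, 75, 76, 75, 76, 74, 75, 70, 64, 110, 120, 121, 122, 121, 122, 122, 111, 106, 127, 124, 123, 122, 123, 124, 123, 123, 124, 124, 126, 126, 126, 127, 126, 128, 129]
-0.07 [304. 115.] [75, 75, 74, 74, 74, 75, 74, 75, 72, 86, 121, 121, 121, 122, 122, 123, 122, 121, 106, 122, 123, 123, 123, 124, 122, 123, 121, 124, 124, 125, 126, 127, 127, 129, 127, 127, 127]
-0.06 [291. 112.] [71, 70, 65, 68, 71, 76, 73, 86, 126, 125, 125, 123, 124, 123, 121, 122, 121, 112, 108, 124, 123, 122, 122, 122, 124, 123, 122, 123, 125, 124, 127, 127, 126, 127, 127, 127, 127]
```

apply_moves(moves=[[[0, -0.0003, 0.0018, 0, 0], [0, -0.0003, 0.0018, 0, 0], [0, 0, 0, 0, 0], [0, 0, 0, 0, 0], [0, 0, 0, 0, 0]]])

```text
time_s: 28.8
position: [0.523, -0.044, 0.2029]
orientation: [-180.0, 0.0, 12.0]
wrist_force: [-4.2, -0.3, 2.9]
grip_width: 0.0181
```

apply_moves(moves=[[[0, -0.0003, 0.0018, 0, 0], [0, -0.0002, 0.0018, 0, 0], [0, 0, 0, 0, 0], [0, 0, 0, 0, 0], [0, 0, 0, 0, 0]]])

```text
time_s: 29.3
position: [0.5227, -0.0404, 0.2029]
orientation: [-180.0, -0.0, 12.0]
wrist_force: [-2.6, -1.3, 2.7]
grip_width: 0.0181
```

apply_moves(moves=[[[0, -0.0001, 0.0018, 0, 0], [0, -0.0001, 0.0018, 0, 0], [0, 0, 0, 0, 0], [0, 0, 0, 0, 0], [0, 0, 0, 0, 0]]])

```text
time_s: 29.8
position: [0.5225, -0.0368, 0.2029]
orientation: [-180.0, -0.0, 12.0]
wrist_force: [-2.0, -0.9, 0.5]
grip_width: 0.018
```

```bash
python3 gapw.py "(-.1,-.09,-.08,-.07,-.06)"
```

```text
[ 0.52248845 -0.03680201  0.20288944] [-2.02340468 -0.94460163  0.4915    ] [-0.23031887  0.38517754 -0.03478734]
-0.1 [357. 125.] [112, 112, 113, 114, 114, 113, 114, 114, 114, 116, 114, 113, 115, 113, 112, 112, 108, 105, 102, 100, 102, 105, 109, 112, 113, 116, 117, 117, 116, 116, 116, 114, 114, 114, 113, 113, 113]
-0.09 [344. 122.] [123, 121, 122, 122, 121, 122, 122, 122, 121, 120, 118, 118, 118, 117, 119, 120, 122, 121, 119, 118, 124, 125, 123, 123, 123, 125, 123, 122, 123, 122, 123, 124, 125, 125, 126, 126, 125]
-0.08 [332. 120.] [123, 121, 122, 122, 121, 121, 121, 122, 121, 120, 119, 118, 118, 118, 120, 121, 120, 120, 120, 122, 124, 123, 122, 123, 122, 122, 122, 122, 122, 124, 123, 124, 126, 125, 126, 127, 126]
-0.07 [319. 117.] [75, 74, 75, 75, 75, 73, 72, 72, 71, 83, 118, 119, 120, 121, 121, 122, 122, 120, 122, 122, 123, 121, 121, 123, 122, 122, 122, 123, 122, 124, 125, 125, 126, 126, 126, 127, 124]
-0.06 [306. 114.] [85, 85, 83, 84, 82, 84, 83, 82, 85, 85, 83, 83, 84, 84, 82, 80, 80, 82, 84, 86, 86, 87, 85, 87, 85, 85, 85, 84, 85, 81, 75, 76, 127, 127, 126, 127, 126]
```

apply_moves(moves=[[[0, 0, 0.0018, 0, 0], [0, 0, 0, 0, 0], [0, 0, 0, 0, 0], [0, 0, 0, 0, 0]]])

```text
time_s: 30.4
position: [0.5225, -0.0351, 0.2029]
orientation: [-180.0, -0.0, 12.0]
wrist_force: [-0.3, -0.7, 1.1]
grip_width: 0.018
```

apply_moves(moves=[[[0, 0.0001, 0.0024, 0, 0], [0, 0, 0, 0, 0], [0, 0, 0, 0, 0], [0, 0, 0, 0, 0]]])

```text
time_s: 30.8
position: [0.5225, -0.0332, 0.2029]
orientation: [180.0, 0.0, 11.9]
wrist_force: [0.1, -4.6, 0.7]
grip_width: 0.0181
```

apply_moves(moves=[[[0, 0.0001, 0.001, 0, 0], [0, 0, 0, 0, 0], [0, 0, 0, 0, 0], [0, 0, 0, 0, 0]]])

```text
time_s: 31.2
position: [0.5226, -0.0326, 0.2029]
orientation: [179.9, 0.0, 11.9]
wrist_force: [-1.0, -5.8, 0.3]
grip_width: 0.018
```

apply_moves(moves=[[[0, 0.0001, 0.001, 0, 0], [0, 0, 0, 0, 0], [0, 0, 0, 0, 0], [0, 0, 0, 0, 0]]])

```text
time_s: 31.6
position: [0.5226, -0.0321, 0.2029]
orientation: [179.9, 0.0, 11.9]
wrist_force: [-1.4, -7.3, 1.1]
grip_width: 0.0181
```

apply_moves(moves=[[[0, 0, -0.0015, 0, 0], [1, 0, 0, 0, 0], [1, 0, 0, 0, 0], [1, 0, 0, 0, 0], [1, 0, 0, 0, 0], [1, 0, 0, 0, 0], [1, 0, 0, 0, 0], [1, 0, 0, 0, 0], [1, 0, 0, 0, -0.1], [1, 0, 0, 0, -0.1]]])

```text
time_s: 32.6
position: [0.5227, -0.0323, 0.2029]
orientation: [-180.0, -0.0, 0.3]
wrist_force: [-0.1, -0.1, -0.1]
grip_width: 0.0857
```

apply_moves(moves=[[[1, 0, 0, 0, -0.1], [1, 0.024, -0.002, 0, 0], [1, 0.024, -0.002, 0, 0], [1, 0.022, -0.002, 0, 0], [1, 0, 0, 0, 0], [1, 0, 0, 0, 0], [1, 0, 0, 0, 0]]])

```text
time_s: 33.3
position: [0.5918, -0.0381, 0.2028]
orientation: [180.0, 0.0, -5.2]
wrist_force: [-0.6, -1.4, -0.3]
grip_width: 0.0874
```

Run:
```python
from h import *
st=monitor.observe();print(st['position'],st['orientation'],st['wrist_force'],st['grip_width'],st['qpos'][6])
p=cams.get_image('wrist');t=cams.get_image('top')
for q,s in ((p,st),(t,None)):
    print([(np.round(d['extent']).tolist(),round(d['confidence'],2)) for d in cams.recognise(q,'crank')[:3]])
    print(proj(q,[.593,-.038,.212],s),proj(q,[.5232,-.0321,.24],s),proj(q,[.638,-.042,.189],s))
save(p,'fin1.png')
```

```text
[ 0.59182495 -0.03807237  0.2028176 ] [ 1.79992205e+02  3.73393335e-02 -5.20400890e+00] [-0.60651534 -1.37159585 -0.34306988] 0.08743275312449084 -106.80632480668362
[([0.0, 105.0, 109.0, 197.0], 0.87), ([228.0, 130.0, 275.0, 367.0], 0.68)]
[254.45625366 227.51615585] [255.2430329  354.36097703] [254.32452478 148.3391691 ]
[([76.0, 146.0, 96.0, 204.0], 0.73), ([176.0, 153.0, 213.0, 196.0], 0.66), ([281.0, 180.0, 288.0, 215.0], 0.65)]
[285.08427964 177.09839172] [284.30965526 206.19230955] [285.42390758 159.94775435]
```

apply_moves(moves=[[[1, 0.001, 0, -0.01, 0], [1, 0, 0, -0.01, 0], [1, 0, 0, 0, 0], [0, 0, 0, 0, 0], [0, 0, 0, 0, 0], [0, 0, 0, 0, 0], [0, 0, 0, 0, 0], [0, 0, 0, 0, 0], [0, 0, 0, 0, 0], [0, 0, 0, 0, 0]]])

```text
time_s: 34.5
position: [0.5937, -0.0383, 0.183]
orientation: [180.0, -0.0, -5.2]
wrist_force: [1.0, -0.0, -0.5]
grip_width: 0.0355
```

apply_moves(moves=[[[0, 0, 0, 0, 0], [0, 0, 0, 0, 0], [0, 0, 0, 0, 0], [0, 0, 0, 0, 0]]])

```text
time_s: 34.9
position: [0.5939, -0.0374, 0.1831]
orientation: [-179.9, -0.0, -5.2]
wrist_force: [0.5, 4.9, 2.0]
grip_width: 0.0278
```

Run:
```python
from h import *
st=monitor.observe();print(st['position'],st['orientation'],st['wrist_force'],st['ft_torque'],st['grip_width'])
```

```text
[ 0.59393012 -0.03737499  0.18314907] [-1.79947456e+02 -2.89327831e-02 -5.18096897e+00] [0.52085992 4.90728414 1.9975811 ] [ 1.01799861 -0.03951385  0.10833951] 0.02779550488510551
```

apply_moves(moves=[[[0, 0, 0.0006, 0.004, 0], [0, 0, 0, 0.006, 0], [0, 0, 0, 0.008, 0], [0, 0, 0, 0.008, 0], [0, 0, 0, 0, 0], [0, 0, 0, 0, 0]]])

```text
time_s: 35.5
position: [0.5936, -0.0388, 0.2091]
orientation: [179.9, -0.0, -5.3]
wrist_force: [0.6, 0.6, -4.6]
grip_width: 0.0278
```

Run:
```python
from h import *
st=monitor.observe();print(st['position'],st['orientation'],st['wrist_force'],st['ft_torque'],st['grip_width'])
t=cams.get_image('top')
# box rim corners (from first picture, 1.5x pixels)
C=[ray(t,u/1.5,v/1.5,.193) for u,v in ((555,212),(677,198),(708,386),(567,399))]
C=np.array(C);print(C.round(3),C.mean(0),np.linalg.norm(np.diff(C[[0,1,2,3,0]],axis=0),axis=1))
# floor edges brighter rectangle
s=cams.get_image('scene')
C2=np.array([ray(s,u/1.5,v/1.5,.193) for u,v in ((38,352),(153,292),(285,388),(160,473))]);print(C2.round(3),C2.mean(0),np.linalg.norm(np.diff(C2[[0,1,2,3,0]],axis=0),axis=1))
```

```text
[ 0.59356442 -0.03879103  0.20914182] [ 1.79928184e+02 -9.17550723e-03 -5.28700758e+00] [ 0.55190166  0.59423959 -4.62561905] [ 0.00503447  0.01839262 -0.02353901] 0.027770014985826433
[[ 0.681 -0.243  0.193]
 [ 0.704 -0.439  0.193]
 [ 0.409 -0.463  0.193]
 [ 0.391 -0.247  0.193]] [ 0.54604334 -0.34792063  0.193     ] [0.19694845 0.29598897 0.21722789 0.29055245]
[[ 0.418 -0.46   0.193]
 [ 0.403 -0.279  0.193]
 [ 0.696 -0.248  0.193]
 [ 0.708 -0.435  0.193]] [ 0.55606665 -0.35537339  0.193     ] [0.18189532 0.29516152 0.18742066 0.29127498]
```

apply_moves(moves=[[[0, 0, 0, 0.03, 0], [0, 0, -0.01, 0.025, 0], [0, -0.005, -0.035, 0.005, 0], [0, -0.005, -0.04, 0, 0], [0, -0.005, -0.04, 0, 0], [0, -0.005, -0.04, 0, 0], [0, -0.005, -0.04, 0, 0], [0, -0.005, -0.04, 0, 0], [0, -0.004, -0.035, 0, 0], [0, 0, -0.02, 0, 0]]])

```text
time_s: 36.6
position: [0.5578, -0.3419, 0.2682]
orientation: [179.9, 0.1, -5.5]
wrist_force: [-0.2, -0.3, -3.5]
grip_width: 0.028
```

apply_moves(moves=[[[0, 0, 0, 0, 0], [0, 0, 0, 0, 0], [0, 0, 0, 0, 0]]])

```text
time_s: 36.9
position: [0.5605, -0.3354, 0.2689]
orientation: [-179.9, -0.0, -5.1]
wrist_force: [0.6, 1.2, -3.8]
grip_width: 0.0278
```

Run:
```python
from h import *
st=monitor.observe();print(st['position'],st['orientation'],st['wrist_force'],st['grip_width'])
for n in ('top','scene','wrist'):
    t=cams.get_image(n);s=st if n=='wrist' else None
    print(n,[(np.round(d['extent']).tolist(),round(d['confidence'],2)) for d in cams.recognise(t,'box_floor')[:2]])
    c=[.555,-.352]
    print([proj(t,[c[0]+a,c[1]+b,.101],s).round().tolist() for a,b in ((-.147,-.092),(-.147,.092),(.147,.092),(.147,-.092))])
```

```text
[ 0.56050368 -0.33537098  0.2689097 ] [-1.79932151e+02 -9.16644476e-03 -5.06592489e+00] [ 0.63768385  1.19510058 -3.80242786] 0.02777455498234311
top [([352.0, 112.0, 506.0, 267.0], 0.75)]
[[445.0, 257.0], [371.0, 258.0], [366.0, 143.0], [436.0, 142.0]]
scene [([0.0, 193.0, 193.0, 375.0], 0.94), ([229.0, 168.0, 259.0, 190.0], 0.36)]
[[43.0, 259.0], [117.0, 222.0], [190.0, 294.0], [110.0, 347.0]]
wrist [([123.0, 0.0, 512.0, 380.0], 0.85)]
[[350.0, 273.0], [209.0, 283.0], [170.0, 38.0], [350.0, 20.0]]
```

apply_moves(moves=[[[0, 0, -0.004, -0.02, 0], [0, 0, 0, -0.03, 0], [0, 0, 0, -0.03, 0], [0, 0, 0, -0.025, 0], [0, 0, 0, -0.015, 0], [0, 0, 0, -0.01, 0], [0, 0, 0, -0.005, 0], [0, 0, 0, 0, 0], [0, 0, 0, 0, 0]]])

```text
time_s: 38.1
position: [0.5604, -0.3419, 0.135]
orientation: [180.0, -0.1, -5.2]
wrist_force: [1.5, 0.2, -2.2]
grip_width: 0.0276
```

apply_moves(moves=[[[0, 0, 0, -0.003, 0], [0, 0, 0, -0.002, 0], [0, 0, 0, -0.0015, 0], [0, 0, 0, 0, 0], [0, 0, 0, 0, 0], [0, 0, 0, 0, 0]]])

```text
time_s: 38.7
position: [0.5602, -0.3418, 0.1282]
orientation: [180.0, -0.1, -5.2]
wrist_force: [-0.2, 0.8, 4.1]
grip_width: 0.0279
```

apply_moves(moves=[[[0.3, 0, 0, 0, 0], [0.6, 0, 0, 0, 0], [0.8, 0, 0, 0, 0], [0.8, 0, 0, 0, 0], [0.8, 0, 0, 0, 0], [0.8, 0, 0, 0.01, 0], [0.8, 0, 0, 0.03, 0], [0.8, 0, 0, 0.04, 0], [0.8, 0, 0, 0.04, 0], [0.8, 0, 0, 0.04, 0]]])

```text
time_s: 39.7
position: [0.5596, -0.3415, 0.2899]
orientation: [180.0, -0.0, -5.2]
wrist_force: [0.3, -0.1, -0.5]
grip_width: 0.0702
```

apply_moves(moves=[[[0.8, 0, 0.02, 0.03, 0], [0.8, -0.03, 0.03, 0.02, 0], [0.8, -0.03, 0.04, 0, 0], [0.8, -0.03, 0.04, 0, 0], [0.8, -0.03, 0.04, 0, 0], [0.8, -0.02, 0.04, 0, 0], [0.8, 0, 0.03, 0, 0], [0.8, 0, 0.02, 0, 0], [0.8, 0, 0, 0, 0], [0.8, 0, 0, 0, 0]]])

```text
time_s: 40.7
position: [0.4198, -0.0821, 0.338]
orientation: [179.9, -0.1, -5.2]
wrist_force: [0.1, -0.4, -0.1]
grip_width: 0.0699
```

Run:
```python
from h import *
st=monitor.observe();print(st['position'],st['wrist_force'],st['grip_width'],st['time_s'])
for n in ('top','scene','wrist'):
    t=cams.get_image(n);s=st if n=='wrist' else None; save(t,n+'_end.png')
    for k in ('crank','ring_dish','shoe_horn','hair_pick','front_half'): print(n,k,[(np.round(d['extent']).tolist(),round(d['confidence'],2)) for d in cams.recognise(t,k)[:4]])
    print([proj(t,q,s).round().tolist() for q in ([.56,-.342,.157],[.49,-.336,.185],[.605,-.346,.134])])
s=cams.get_image('scene');f=s['frame'].astype(float).mean(2).astype(np.float32)
for y in (-.09,-.08,-.07,-.06,-.01,0,.01):
    m=np.float32([proj(s,[x,y,.15]) for x in np.arange(.576,.6121,.001)])[None]
    print(y,cv2.remap(f,m[...,0],m[...,1],cv2.INTER_LINEAR).round().astype(int)[0].tolist())
```

```text
[ 0.41975225 -0.08206548  0.33802663] [ 0.09512975 -0.42592359 -0.06834086] 0.06991834072485138 40.7
top crank [([109.0, 114.0, 166.0, 131.0], 0.98), ([73.0, 150.0, 92.0, 203.0], 0.86), ([396.0, 172.0, 414.0, 213.0], 0.71), ([174.0, 155.0, 215.0, 196.0], 0.66)]
top ring_dish [([143.0, 219.0, 174.0, 250.0], 0.56), ([247.0, 146.0, 310.0, 231.0], 0.29)]
top shoe_horn []
top hair_pick [([206.0, 254.0, 240.0, 273.0], 0.91)]
top front_half [([247.0, 180.0, 311.0, 227.0], 0.76)]
[[409.0, 194.0], [413.0, 222.0], [406.0, 177.0]]
scene crank [([350.0, 157.0, 394.0, 179.0], 0.8), ([362.0, 185.0, 403.0, 223.0], 0.8), ([284.0, 192.0, 336.0, 220.0], 0.65), ([192.0, 187.0, 284.0, 288.0], 0.6)]
scene ring_dish [([272.0, 167.0, 301.0, 183.0], 0.75)]
scene shoe_horn [([156.0, 207.0, 200.0, 237.0], 0.64), ([96.0, 232.0, 105.0, 249.0], 0.31)]
scene hair_pick [([229.0, 172.0, 261.0, 190.0], 0.53)]
scene front_half [([201.0, 186.0, 255.0, 253.0], 0.64)]
[[115.0, 257.0], [98.0, 228.0], [126.0, 278.0]]
wrist crank [([20.0, 0.0, 95.0, 59.0], 0.67), ([449.0, 2.0, 506.0, 94.0], 0.55)]
wrist ring_dish [([0.0, 1
[... 659 characters left out ...]
5, 85, 85, 85, 86, 86, 86, 86, 86, 86, 87, 87, 88, 89, 89, 89, 89, 88, 88, 88]
-0.06 [89, 89, 88, 87, 87, 87, 86, 86, 85, 85, 85, 85, 86, 86, 86, 86, 86, 86, 86, 86, 86, 86, 86, 87, 87, 88, 88, 89, 89, 89, 89, 90, 89, 88, 88, 88, 88]
-0.01 [129, 127, 126, 123, 117, 108, 102, 98, 94, 92, 91, 91, 91, 90, 89, 89, 89, 89, 88, 88, 88, 87, 87, 87, 86, 88, 89, 90, 90, 90, 90, 89, 88, 88, 88, 88, 87]
0 [89, 89, 90, 90, 91, 91, 90, 90, 90, 90, 90, 90, 89, 89, 89, 88, 88, 87, 88, 88, 88, 87, 87, 88, 89, 89, 89, 90, 90, 90, 89, 88, 87, 87, 87, 86, 85]
0.01 [89, 89, 89, 90, 91, 91, 92, 91, 91, 91, 90, 89, 88, 87, 87, 87, 87, 87, 87, 88, 89, 89, 88, 88, 89, 90, 91, 91, 90, 89, 89, 88, 87, 87, 86, 86, 86]
```

```bash
python3 -c "
from cell import robot
print(robot.sign_off())"
```

```text
the job is handed in; nothing more can be done
None
```

The job is done and handed in at about 41 s on the robot's clock. The crank wound the halves shut and now lies in the open top shoe box, and the gripper is clear of everything.

- **Fit:** I seated the steel crank by its hub. It came up firm at the expected height, with the underside about 156 mm above the shelf.
- **Winding:** I turned it clockwise by the knob for about 557° (1.55 turns), stepping about 2–4 mm at the knob near the end. I stopped when the reading rose from about 1–2 N of drag to 7.3 N over three short steps. The highest force I read at the end of any move was about 9 N.
- **Halves:** The split no longer shows in brightness profiles from the scene camera. That agrees with the starting gap of about 24 mm that I measured, which needed roughly 547°.
- **Set down:** I lifted the crank off cleanly and lowered it until it touched the box floor, at about 4 N upward, before opening the gripper. The top camera finds it in the box where I expected.
- **Dish, shoe horn and hair pick:** I never went near them. The dish and hair pick show within a few pixels of their starting place in the top view, and the shoe horn does in the scene view.

**Checks that failed or disagreed:** The top camera missed the shoe horn at the end, and only part of the pick's outline was detected there, probably because the arm was in the way. The scene camera did not find the crank in the box. I had used my 12 pictures, so the final state was checked only by detections and brightness profiles, not by eye.

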